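# Find the thick glass sandwich by pinching it and wedge it into the gel casting stand

### The job

Set the casting stand up for a thick gel: of the three look-alike glass sandwiches in the blue rack one is 3 mm thicker than the others, which you can tell by pinching them; stand that one fully down on the rubber strip in the casting stand. Then push the orange wedge down by a thumb pad until the glass is held firmly against the back pads, going by the force you feel so that the glass is not overloaded. Leave the other two standing in their rack slots.

Things in the scene. Friction and masses are not known exactly. Their poses are not given: they have to be found in the camera images.
- rack: Blue plastic draining rack, fixed, 164 x 118 x 51 mm; origin under its centre, x along its row of three slots 50 mm apart, z up. In each slot a glass sandwich stands on edge between 42 mm fins (gap 14.6 mm) 27 to 41 mm either side of the middle. Two sandwiches are 9 mm thick over all, one is 12 mm; which slot holds the thick one differs every time and is not marked.
- rack_strip_1: Black rubber strip 14 x 102 x 4 mm, floor of the slot at rack x = -50 mm; origin at the centre of its underside (10 mm above the work surface), axes as the rack. A sandwich stands centred on its top: two flat 4 mm glass plates on white 1 or 4 mm spacers, 100 mm wide (along y), 82 mm tall, about 0.16 kg; its thickness lies along x, its top edge is 96 mm above the work surface.
- rack_strip_2: The same for the middle slot.
- rack_strip_3: The same for the slot at rack x = +50 mm.
- casting_stand: White fixed stand, grey foot 112 x 142 mm, 95 mm high; origin on the work surface under the face of its back pads, x away from the wedge, y left, z up. The glass goes in from above between the pads (face at x = 0) and the wedge in front, thickness along x, width between side plates 104 mm apart with flared tops. Both are notched for fingers: within 24 mm of the middle nothing is above 61 mm.
- seat_strip: Soft black rubber strip on the stand's floor on which the glass stands, 18 x 103 x 4 mm, giving 1 mm at 4 N; origin at the centre of its underside; its top is 14 mm above the work surface, so a sandwich fully down on it has its top edge at 95 to 96 mm.
- back_pads: The two upright rubber pads on the stand's back plate, 10 mm wide, 40 mm either side of the middle, 18 to 78 mm high; same origin and axes as the stand. The wedge presses the glass against them. A push of 8 to 14 N on a thumb pad holds the glass well; the glass is overloaded when the pads carry more than 25 N.
- wedge (a joint): Sliding of the orange wedge in m: 0 right up, 0.0235 lowest. It goes down and back at 17 degrees to the vertical, so each mm brings its upright face 0.29 mm nearer the pads. The opening at 0 is 16.1 mm, give or take 1.2 mm as its guide happens to be screwed down (not measured). It stays where it is left; about 4 N move it, and once it bears on the glass the push rises steeply.
- thumb_left (a point): Point fixed to the stand: where the centre of the top of the wedge's left thumb pad (22 x 26 mm, orange, 115 mm above the work surface, y = +38 mm of the stand) is, within 1.5 mm, when the wedge is right up. Pushing either pad down drives the whole wedge.
- thumb_right (a point): The same for the right thumb pad (y = -38 mm).

How it is judged:
By the outcome, as a careful person would: the job done as asked, in the order asked, and still so for the second after the job is handed in, with the robot touching nothing.
It also fails if it takes over 64 s, if anything falls off the work surface, if the arm or the gripper's body presses on something with over 40 N, if the wrist force passes 120 N, or if a joint passes its speed limit or range.

### The arm

A 6-joint arm with a two-finger parallel gripper is mounted at the origin on a cart in front of the work surface, level with it; the furniture and walls round the work are solid. World frame = base frame: x ahead of the robot, y to its left, z up, the work surface at z = 0. Lengths are in m, angles in rad, forces in N, time in s.
With the tool pointing down it reaches from about 0.35 to 0.975 m from the base axis. Payload 4.9 kg.
Tool frame: the origin (TCP) lies on the centre line of the jaws, within the pads' length; the fingertips stand 14 mm ahead of it and the grasp point (between the pads) lies 5 mm behind it; y points along the fingers, z is the direction in which the jaws open and shut, and the axes are right-handed (so a half turn about y gives the same grasp; the last joint's range is limited). The gripper opens to 85 mm and grips with 20 to 120 N. Pads are 22 mm wide; open, the fingers measure 114 mm over their backs; the gripper's body (76 mm by 85 mm) begins 54 mm behind the grasp point. The pads swing forward as they close: fully open they stand 13 mm farther back than shut.
Start: joints at [1.105, 0.053, 1.613, -0, 1.476, -0.119], TCP at [0.212, 0.588, 0.245] pointing down, gripper open.
Joint ranges: [-3.01, 3.01], [-1.01, 2.22], [0.06, 2.58], [-1.02, 4.17], [0.09, 2.62], [-3.14, 3.14]. Speed limits (rad/s): [2.57, 2.57, 3.14, 3.14, 3.14, 3.14].

### API

Orientations are given as a rotation vector (axis times angle).
In Python, from station import ctrl gives the robot as it stands.
- The arm moves only by the tool servo_tool, never from a script. Its arguments are lists of equal length, an entry for each row: "delta_pos": the shift along the tool's x, y, z in m, a list of three; "dr": the turn, a rotation vector about the tool's x, y, z in degrees, a list of three; "grip": the opening, from 0 (shut) to 1 (fully open). In form: {"delta_pos": [[x, y, z], ...], "dr": [[rx, ry, rz], ...], "grip": [grip, ...]}. A call has 1 to 5 rows; each row shifts and turns the pose as measured when the row begins, along the tool's axes as they then stand; what a row does not reach is not made up. A row lasts 1/8 s, in which the tool goes at most 62.5 mm and 10.7 degrees, less where a joint would pass 70% of its speed; a pose out of reach is approached as far as the arm can. A call is refused whole if a number of a shift passes 0.0625 or a number of a turn 10.7, either way. A call with a gripper value outside its range is refused whole. The fingers move at their own pace and stop on an object; "grip_force" is the grip in N (left out, the last holds). Time passes only in rows, so rows that do not move let the fingers close. It gives the time, the measured TCP pose, the force and the opening at its end, in the units of the state.
- ctrl.get_obs(): the state, without advancing time (a new reading comes with each control period).
- ctrl.get_image(name): name is "scene" or "side" or "wrist"; returns the picture (480x640x3 uint8, red, green, blue); there is no depth.
- ctrl.camera_params(name): a dict with "fovy" (degrees; the focal length in pixels is half the picture's height over the tangent of half this angle, whatever the lens; pixels are square), "cx", "cy" (the principal point, pixels), "eye" and "rotation" of the camera in the world. Camera axes: x right, y down, z forward; pixel columns grow to the right and rows downward; lengths in m; the calibration is good to about 2 mm. A picture is of the moment at which its call begins: read the wrist's pose just before it. camera_params takes no time and is no camera call; for the wrist camera it gives the pose at the moment of the call.
- ctrl.finish_job(): hands the job in, once; it reports no verdict.
Trained networks look in the newest picture that a camera, given by its name, has taken for a name from the list of things; names that differ only in an ending like _2 or _b are one class to them, and where a whole thing is asked for, a point or a joint stands for the part that bears it (a point fixed in the world has none). Each returns a list of dicts, best first, with "score" (0 to 1); they miss things now and then, are a little off and sometimes report something else, mostly with a low value. They report only what shows in the picture. A call takes as long as a camera call.
- ctrl.masks_of(camera, label): "pixels" (480x640 bool, what is visible of it) and "extent" ([left, top, right, bottom] in pixels, round what is visible of it).
The state is a dict: "t": time; "q": joint angles; "dq": joint speeds; "effort": joint torques, N m; "tool_pos": TCP position; "tool_rot": TCP orientation; "contact_force": force on the tool from outside, world axes, zero at the start; "wrist_torque": the same for the moment, N m; "opening": finger opening in m.
Only numpy, scipy, OpenCV 4.12 (cv2) and the standard library are available. Lean on these libraries where they do the work, as an engineer would, in place of code of your own. Each camera call takes 0.05 s, during which the arm holds its last target.

## Working session

There is one attempt and no reset: what is moved stays moved. The work goes in short steps, Python scripts to look and compute and a tool call to move; the robot and the scene stay as the last step left them, time stands still between calls to the robot, and variables do not carry over. Pictures are saved under pics/ and viewed, and the job is handed in when it is done.

Besides the shell and the picture viewer there is one more tool, called as name(argument=value, ...), one argument or row to a line, values as JSON. servo_tool: Moves the arm, as the interface text tells. Its arguments: {"type":"object","properties":{"delta_pos":{"type":"array","items":{"type":"array","items":{"type":"number"}}},"dr":{"type":"array","items":{"type":"array","items":{"type":"number"}}},"grip":{"type":"array","items":{"type":"number"}},"grip_force":{"type":"number"}},"required":["delta_pos","dr","grip"]}

```bash
ls; mkdir -p pics
cat > h.py <<'E'
import numpy as np, cv2
from station import ctrl
def save(n,img): cv2.imwrite('pics/'+n,cv2.cvtColor(img,cv2.COLOR_RGB2BGR))
E
python3 - <<'E'
from h import *
o=ctrl.get_obs()
for k in o: print(k,np.round(o[k],4))
for c in ['scene','side','wrist']:
    p=ctrl.camera_params(c); print(c,p)
    save(c+'0.png',ctrl.get_image(c))
print(ctrl.get_obs()['t'])
E
```

```text
pics
t 0.0
q [ 1.105   0.0534  1.6143  0.      1.476  -0.119 ]
dq [-0.0017  0.0001 -0.0011  0.0001 -0.0001  0.0002]
effort [ 8.00000e-04 -3.93682e+01 -3.70181e+01 -1.00000e-04  7.20000e-03
 -0.00000e+00]
tool_pos [0.2122 0.5872 0.244 ]
tool_rot [-1.5556  0.2727 -0.2717]
contact_force [-0.3874  0.7716  0.2661]
wrist_torque [ 0.0245 -0.0021 -0.0031]
opening 0.0853
scene {'fovy': 51.8692068493472, 'cx': 324.74428281612313, 'cy': 242.34534583479297, 'eye': array([-0.12170136,  0.96275888,  0.62624979]), 'rotation': array([-0.68893547,  2.32999866, -1.49174262])}
side {'fovy': 45.78752853099197, 'cx': 329.7483845166693, 'cy': 245.66222035823588, 'eye': array([ 0.14488345, -1.0197178 ,  0.98737111]), 'rotation': array([-2.2314566 ,  0.37737603, -0.18279106])}
wrist {'fovy': 65.94027231870444, 'cx': 317.4790374009935, 'cy': 232.6962452945148, 'eye': array([0.15056344, 0.61038714, 0.37300024]), 'rotation': array([2.38567593, 1.67406105, 0.22235446])}
0.15
```

View pics/scene0.png

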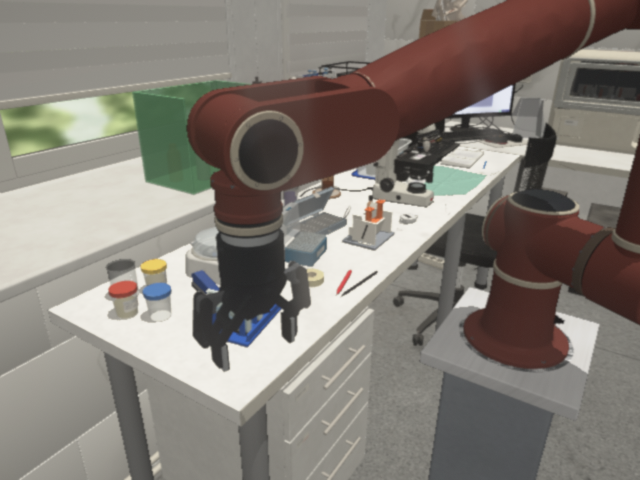

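View pics/side0.png

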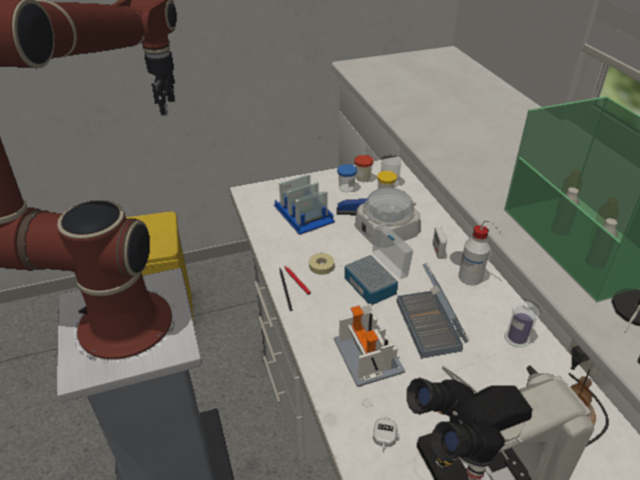

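View pics/wrist0.png

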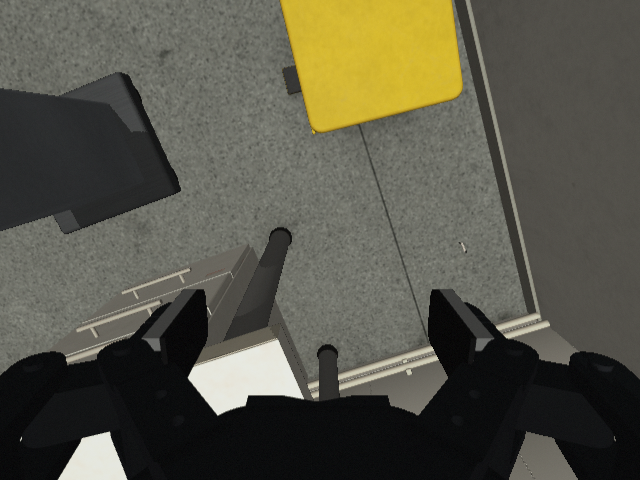

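The side view shows the blue rack with its three sandwiches at about (303,205). The white stand with the orange wedge is at (370,345). The wrist camera is off the table. I'll get rough positions from the side masks first.

```bash
cat >> h.py <<'E'
from scipy.spatial.transform import Rotation as R
def cam(c):
    p=ctrl.camera_params(c); f=240/np.tan(np.radians(p['fovy'])/2)
    return dict(f=f,cx=p['cx'],cy=p['cy'],eye=np.array(p['eye']),R=R.from_rotvec(p['rotation']).as_matrix())
def ray(C,u,v):
    d=C['R']@np.array([(u-C['cx'])/C['f'],(v-C['cy'])/C['f'],1.]); return d/np.linalg.norm(d)
def at_z(C,u,v,z):
    d=ray(C,u,v); return C['eye']+d*(z-C['eye'][2])/d[2]
def proj(C,P):
    q=(np.atleast_2d(P)-C['eye'])@C['R']; return np.c_[C['f']*q[:,0]/q[:,2]+C['cx'],C['f']*q[:,1]/q[:,2]+C['cy']]
E
python3 - <<'E'
from h import *
C=cam('side')
for l in ['rack','casting_stand','wedge','rack_strip_1','seat_strip']:
    for m in ctrl.masks_of('side',l)[:4]:
        v,u=np.nonzero(m['pixels']); print(l,round(m['score'],2),np.round(m['extent']),u.mean(),v.mean(),np.round(at_z(C,u.mean(),v.mean(),0.04),3))
# table corner points of rack: print a few
for n,u,v,z in [('rackL',274,203,0),('rackBot',300,230,0),('rackR',336,219,0),('standL',336,345,0),('standbot',368,383,0),('standR',404,372,0)]:
    print(n,np.round(at_z(C,u,v,z),3))
o=ctrl.get_obs(); print(R.from_rotvec(o['tool_rot']).as_matrix().round(3))
W=cam('wrist');Rt=R.from_rotvec(o['tool_rot']).as_matrix(); print('cam in tool',Rt.T@(W['eye']-o['tool_pos']),(Rt.T@W['R']).round(3))
img=cv2.imread('pics/side0.png'); cv2.imwrite('pics/sidez.png',cv2.resize(img[160:400,240:440],None,fx=3,fy=2.5,interpolation=3))
E
```

```text
rack 0.77 [274. 197. 335. 236.] 304.57236842105266 219.08157894736843 [0.502 0.206 0.04 ]
casting_stand 0.85 [334. 313. 406. 388.] 367.78882833787463 353.1798365122616 [ 0.487 -0.297  0.04 ]
wedge 0.59 [351. 303. 380. 354.] 362.5022091310751 330.6524300441826 [ 0.5   -0.234  0.04 ]
rackL [0.454 0.365 0.   ]
rackBot [0.489 0.212 0.   ]
rackR [0.604 0.228 0.   ]
standL [ 0.442 -0.221  0.   ]
standbot [ 0.471 -0.342  0.   ]
standR [ 0.555 -0.341  0.   ]
[[ 0.94 -0.    0.34]
 [-0.34 -0.    0.94]
 [-0.   -1.   -0.  ]]
cam in tool [-0.06584426 -0.12881703  0.00052347] [[ 0.     0.965  0.263]
 [-0.    -0.263  0.965]
 [ 1.    -0.     0.   ]]
```

View pics/sidez.png

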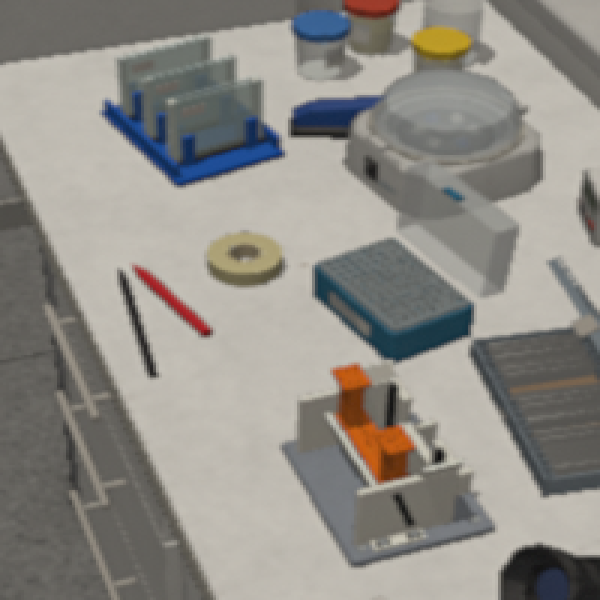

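The rack is near (0.52, 0.29), with its slot row roughly along world y, and the stand is near (0.49, -0.28). I'll move over the rack to look.

servo_tool(
  delta_pos=[
    [0.054, -0.006, -0.026],
    [0.054, -0.006, -0.026],
    [0.054, -0.006, -0.026],
    [0.054, -0.006, -0.026],
    [0.054, -0.006, -0.026],
  ],
  dr=[
    [0, 0, 0],
    [0, 0, 0],
    [0, 0, 0],
    [0, 0, 0],
    [0, 0, 0],
  ],
  grip=[1, 1, 1, 1, 1],
)

```text
t: 1.02
tool_pos: [0.4254, 0.3709, 0.2757]
tool_rot: [-1.554, 0.265, -0.266]
contact_force: [0.9, 0.6, 1.3]
opening: 0.0855
```

servo_tool(
  delta_pos=[
    [0.04, -0.005, -0.02],
    [0.03, -0.005, -0.02],
    [0.0, 0, -0.015],
    [0, 0, 0],
  ],
  dr=[
    [0, -10, 0],
    [0, -10, 0],
    [0, -10, 0],
    [0, 0, 0],
  ],
  grip=[1, 1, 1, 1],
)

```text
t: 1.52
tool_pos: [0.488, 0.2933, 0.2872]
tool_rot: [-1.564, -0.154, 0.149]
contact_force: [0.1, 0.7, 0.5]
opening: 0.0851
```

Run:
```python
from h import *
import pickle
o=ctrl.get_obs();C=cam('wrist');img=ctrl.get_image('wrist');save('w1.png',img)
ms={}
for l in ['rack','rack_strip_1']:
    ms[l]=ctrl.masks_of('wrist',l)
    for m in ms[l]: print(l,m['score'],m['extent'])
pickle.dump((o,C,img,ms),open('w1.pkl','wb')); print(o['tool_pos'],R.from_rotvec(o['tool_rot']).as_matrix().round(3))
```

```text
rack 0.71 [222.2, 168.3, 372.7, 271.7]
rack_strip_1 0.72 [300.4, 178.7, 301.7, 234.0]
rack_strip_1 0.44 [336.9, 202.8, 340.1, 246.9]
rack_strip_1 0.4 [256.4, 176.8, 258.9, 221.9]
[0.48803831 0.29327139 0.28724936] [[ 0.981  0.003 -0.192]
 [ 0.192  0.001  0.981]
 [ 0.003 -1.     0.001]]
```

View pics/w1.png

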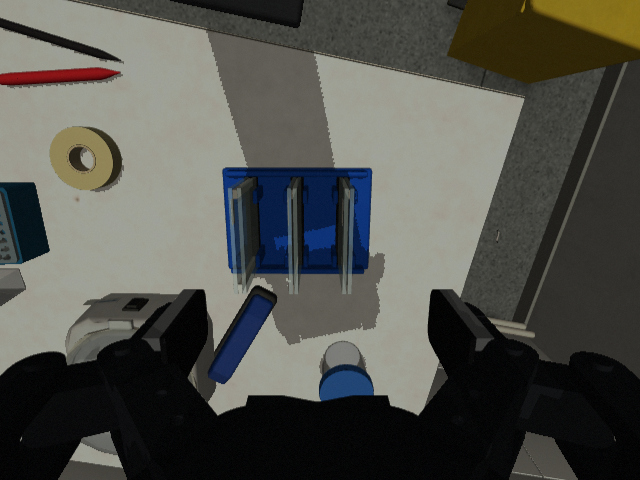

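The wrist view shows the rack at (222–372, 168–272) px, almost aligned with the tool axes. The three sandwiches stand at u≈240, 293 and 347. I'll zoom in and fit the rack pose.

Run:
```python
from h import *
import pickle
o,C,img,ms=pickle.load(open('w1.pkl','rb'))
save('w1z.png',cv2.resize(img[155:305,210:390],None,fx=4.4,fy=4,interpolation=cv2.INTER_CUBIC))
m=ms['rack'][0]['pixels'].astype(np.uint8)
hsv=cv2.cvtColor(img,cv2.COLOR_RGB2HSV)
b=((hsv[...,0]>105)&(hsv[...,0]<125)&(hsv[...,1]>150)).astype(np.uint8); b[:160]=0;b[:,:215]=0;b[:,380:]=0;b[276:]=0
cs,_=cv2.findContours(b,0,2)
h=cv2.convexHull(np.vstack(cs)); r=cv2.minAreaRect(h); print(r, cv2.boxPoints(r))
for u,v in cv2.boxPoints(r): print(np.round(at_z(C,u,v,0.0),4),np.round(at_z(C,u,v,0.01),4))
```

```text
((297.0, 220.5), (105.0, 148.0), 90.0) [[223. 168.]
 [371. 168.]
 [371. 273.]
 [223. 273.]]
[0.4829 0.1855 0.    ] [0.4815 0.1878 0.01  ]
[0.4514 0.347  0.    ] [0.4507 0.3454 0.01  ]
[0.5731 0.3757 0.    ] [0.5695 0.3734 0.01  ]
[0.6072 0.2011 0.    ] [0.6028 0.203  0.01  ]
```

View pics/w1z.png

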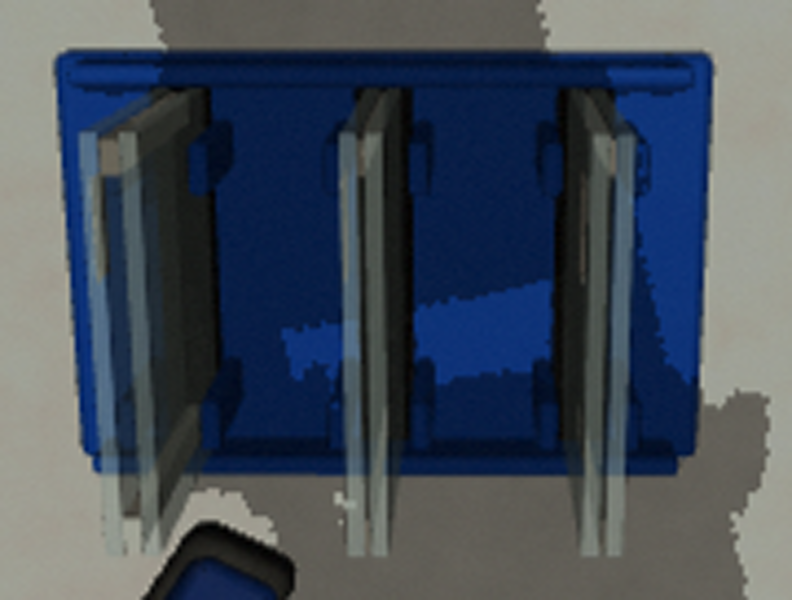

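The left sandwich (u≈240) shows a clearly wider gap between its plates, about 7.5 px against 5.3 px, so it's my candidate. I'll measure the top edges now, then pinch to confirm.

Run:
```python
from h import *
import pickle
o,C,img,ms=pickle.load(open('w1.pkl','rb'))
Rt=R.from_rotvec(o['tool_rot']).as_matrix()
f=lambda a,b:(210+a/4.4-.5,155+b/4-.5)
for n,A,B in [('L',(108,131),(133,554)),('M',(358,131),(367,554)),('R',(610,131),(602,554))]:
    a=at_z(C,*f(*A),.096);b=at_z(C,*f(*B),.096)
    c=(a+b)/2; print(n,a.round(4),b.round(4),'len',np.linalg.norm(a-b).round(4),'dir',np.degrees(np.arctan2(*(b-a)[1::-1])).round(2),'mid',c.round(4),'tool',(Rt.T@(c-o['tool_pos'])).round(4))
```

```text
L [0.4837 0.2189 0.096 ] [0.5817 0.2374 0.096 ] len 0.0997 dir 10.67 mid [0.5327 0.2281 0.096 ] tool [ 0.0307  0.1913 -0.0726]
M [0.4743 0.2673 0.096 ] [0.5721 0.2864 0.096 ] len 0.0997 dir 11.06 mid [0.5232 0.2768 0.096 ] tool [ 0.0307  0.1913 -0.023 ]
R [0.4648 0.316  0.096 ] [0.5625 0.3356 0.096 ] len 0.0997 dir 11.34 mid [0.5137 0.3258 0.096 ] tool [0.0307 0.1914 0.0269]
```

servo_tool(
  delta_pos=[
    [0.016, 0.025, -0.037],
    [0.015, 0.025, -0.036],
    [0, 0.05, 0],
    [0, 0.01, 0],
  ],
  dr=[
    [0, 0, 0],
    [0, 0, 0],
    [0, 0, 0],
    [0, 0, 0],
  ],
  grip=[0.35, 0.35, 0.35, 0.35],
)

```text
t: 2.17
tool_pos: [0.5335, 0.2323, 0.1768]
tool_rot: [-1.562, -0.16, 0.147]
contact_force: [-0.1, 0.6, -0.1]
opening: 0.03
```

Run:
```python
from h import *
import pickle
o=ctrl.get_obs();C=cam('wrist');img=ctrl.get_image('wrist')
pickle.dump((o,C,img),open('w2.pkl','wb')); print(o['tool_pos'],o['opening'],R.from_rotvec(o['tool_rot']).as_matrix().round(3))
save('w2.png',img)
```

```text
[0.53346932 0.23227404 0.17683095] 0.03000055186805114 [[ 0.981  0.008 -0.194]
 [ 0.194  0.004  0.981]
 [ 0.008 -1.     0.003]]
```

View pics/w2.png

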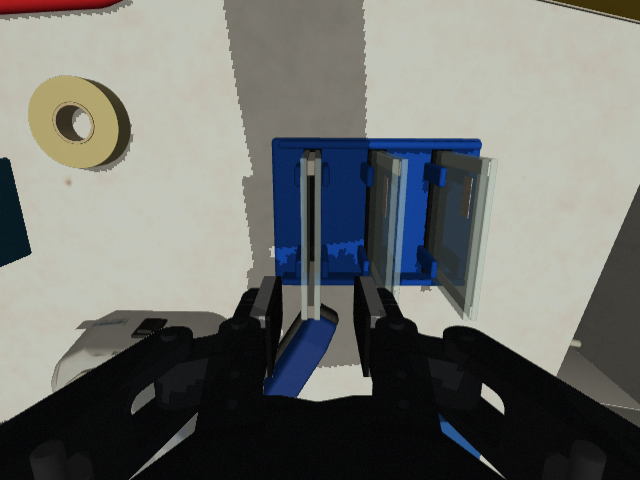

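The gripper now stands over the left glass, whose top edge runs from (311,152) to (311,319). I'll triangulate its height and remaining offset.

Run:
```python
from h import *
import pickle
o,C,img=pickle.load(open('w2.pkl','rb')); o1,C1,_,_=pickle.load(open('w1.pkl','rb'))
save('w2z.png',cv2.resize(img[140:330,260:360],None,fx=5,fy=3,interpolation=cv2.INTER_CUBIC))
def tri(c1,p1,c2,p2):
    A=[];b=[]
    for c,p in((c1,p1),(c2,p2)):
        d=ray(c,*p);P=np.eye(3)-np.outer(d,d);A.append(P);b.append(P@c['eye'])
    return np.linalg.lstsq(np.vstack(A),np.hstack(b),rcond=None)[0]
f=lambda a,b:(210+a/4.4-.5,155+b/4-.5)
print(tri(C1,f(108,131),C,(311,152)),tri(C1,f(133,554),C,(311,319)))
Rt=R.from_rotvec(o['tool_rot']).as_matrix()
a=at_z(C,311,152,.096);b=at_z(C,311,319,.096);c=(a+b)/2
print(np.linalg.norm(a-b),np.degrees(np.arctan2(*(b-a)[1::-1])),c,Rt.T@(c-o['tool_pos']))
```

```text
[0.48171854 0.21925447 0.10126483] [0.58029786 0.23774659 0.09887657]
0.10273818952921528 10.908713608648798 [0.53146227 0.22828022 0.096     ] [-0.00341635  0.08079579 -0.00374028]
```

View pics/w2z.png

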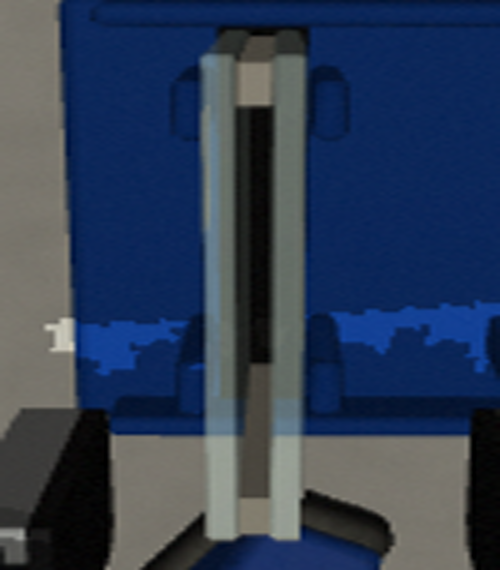

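servo_tool(
  delta_pos=[
    [0, 0.01, -0.0037],
    [0, 0.03, 0],
    [0, 0.03, 0],
    [0, 0.02, 0],
    [0, 0.006, 0],
  ],
  dr=[
    [0, 0, 0.45],
    [0, 0, 0],
    [0, 0, 0],
    [0, 0, 0],
    [0, 0, 0],
  ],
  grip=[0.35, 0.35, 0.35, 0.35, 0.35],
)

```text
t: 2.85
tool_pos: [0.5418, 0.2335, 0.0895]
tool_rot: [-1.559, -0.171, 0.141]
contact_force: [-0.6, 0.1, -0.3]
opening: 0.0296
```

```bash
cat > st.py <<'E'
from h import *
o=ctrl.get_obs();Rt=R.from_rotvec(o['tool_rot']).as_matrix()
print(o['t'],o['tool_pos'].round(4),'F',np.round(o['contact_force'],1),'T',np.round(o['wrist_torque'],2),'op',round(o['opening'],4));print(Rt.round(4))
E
python3 st.py
```

```text
2.85 [0.5418 0.2335 0.0895] F [-0.6  0.1 -0.3] T [-0.    0.05 -0.  ] op 0.0296
[[ 0.9801  0.0185 -0.1975]
 [ 0.1974  0.0078  0.9803]
 [ 0.0197 -0.9998  0.004 ]]
```

servo_tool(
  delta_pos=[
    [-0.009, 0.004, -0.003],
    [0, 0.006, 0],
    [0, 0, 0],
  ],
  dr=[
    [-0.2, 0, 1.2],
    [0, 0, 0.2],
    [0, 0, 0.0],
  ],
  grip=[0.35, 0.35, 0.35],
)

```text
t: 3.22
tool_pos: [0.5345, 0.229, 0.0811]
tool_rot: [-1.565, -0.154, 0.158]
contact_force: [0.2, 1.3, 0.6]
opening: 0.0303
```

```bash
python3 st.py
```

```text
3.225 [0.5345 0.229  0.0811] F [0.2 1.3 0.6] T [ 0.02 -0.    0.05] op 0.0303
[[ 9.803e-01 -2.800e-03 -1.976e-01]
 [ 1.976e-01 -0.000e+00  9.803e-01]
 [-2.800e-03 -1.000e+00  5.000e-04]]
```

servo_tool(
  delta_pos=[
    [-0.001, 0.003, -0.001],
    [0, 0, 0],
    [0, 0, 0],
    [0, 0, 0],
    [0, 0, 0],
  ],
  dr=[
    [0, 0, 0],
    [0, 0, 0],
    [0, 0, 0],
    [0, 0, 0.0],
    [0, 0, 0],
  ],
  grip=[0.35, 0, 0, 0, 0],
  grip_force=25,
)

```text
t: 3.85
tool_pos: [0.5344, 0.2279, 0.079]
tool_rot: [-1.565, -0.155, 0.157]
contact_force: [1.1, 0.1, -0.1]
opening: 0.0113
```

servo_tool(
  delta_pos=[
    [0, 0, 0],
  ],
  dr=[
    [0, 0, 0],
  ],
  grip=[0],
)

```text
t: 3.98
tool_pos: [0.5344, 0.2279, 0.0789]
tool_rot: [-1.565, -0.155, 0.157]
contact_force: [-0.6, -0.3, 0.3]
opening: 0.0121
```

```bash
python3 st.py
```

```text
3.975 [0.5344 0.2279 0.0789] F [-0.6 -0.3  0.3] T [-0.03 -0.02 -0.04] op 0.0121
[[ 9.803e-01 -1.000e-03 -1.975e-01]
 [ 1.975e-01  5.000e-04  9.803e-01]
 [-9.000e-04 -1.000e+00  7.000e-04]]
```

The pinch reads 11.3–12.1 mm, so this is the 12 mm sandwich and the choice is confirmed. Now I'll lift it.

servo_tool(
  delta_pos=[
    [0, -0.01, 0],
    [0, -0.03, 0],
    [0, -0.04, 0],
    [0, -0.05, 0],
    [0, -0.05, 0],
  ],
  dr=[
    [0, 0, 0],
    [0, 0, 0],
    [0, 0, 0],
    [0, 0, 0.0],
    [0, 0, 0],
  ],
  grip=[0, 0, 0, 0, 0],
  grip_force=35,
)

```text
t: 4.6
tool_pos: [0.5313, 0.2269, 0.2592]
tool_rot: [-1.567, -0.146, 0.166]
contact_force: [0.0, -0.1, -2.1]
opening: 0.0119
```

```bash
python3 st.py
python3 - <<'E'
from h import *
save('s2.png',cv2.resize(ctrl.get_image('side')[60:420,200:520],None,fx=1.6,fy=1.6)); print(ctrl.get_obs()['q'])
E
```

```text
4.6 [0.5313 0.2269 0.2592] F [ 0.  -0.1 -2.1] T [-0.02 -0.    0.05] op 0.0119
[[ 9.802e-01 -1.300e-02 -1.974e-01]
 [ 1.974e-01 -2.900e-03  9.803e-01]
 [-1.340e-02 -9.999e-01 -2.000e-04]]
[ 2.74558129e-01 -6.41601552e-02  1.69079490e+00  7.63232258e-04
  1.51504506e+00 -1.49515914e+00]
```

View pics/s2.png

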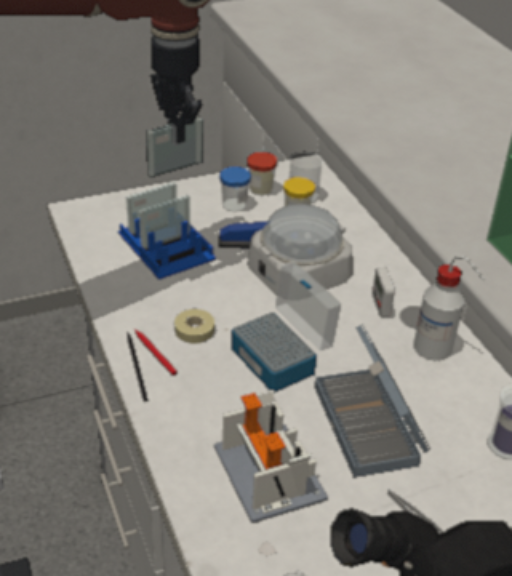

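```bash
cat > plan.py <<'E'
import sys
from h import *
# usage: plan x y z yaw nrows : print tool-frame rows (yaw = tool z heading, deg), tool vertical
o=ctrl.get_obs();Rt=R.from_rotvec(o['tool_rot']).as_matrix()
x,y,z,yaw,n=map(float,sys.argv[1:6]);n=int(n)
yw=np.radians(yaw);zz=np.array([np.cos(yw),np.sin(yw),0]);yy=np.array([0,0,-1.]);G=np.c_[np.cross(yy,zz),yy,zz]
rv=R.from_matrix(Rt.T@G).as_rotvec()
print('turn total deg',np.degrees(rv).round(2),'yaw now',np.degrees(np.arctan2(Rt[1,2],Rt[0,2])).round(2))
d=(np.array([x,y,z])-o['tool_pos'])
print('tool-frame total',(Rt.T@d).round(4))
for k in range(n):
    Rk=Rt@R.from_rotvec(rv*k/n).as_matrix(); print((Rk.T@d/n).round(4).tolist(),np.degrees(rv/n).round(2).tolist())
E
python3 plan.py .39 -.25 .28 13 9
```

```text
turn total deg [-3.000e-02  8.839e+01 -4.000e-02] yaw now 101.39
tool-frame total [-0.2361 -0.0119 -0.4399]
[-0.0262, -0.0013, -0.0489] [-0.0, 9.82, -0.0]
[-0.0175, -0.0013, -0.0526] [-0.0, 9.82, -0.0]
[-0.0083, -0.0013, -0.0548] [-0.0, 9.82, -0.0]
[0.0012, -0.0013, -0.0555] [-0.0, 9.82, -0.0]
[0.0106, -0.0013, -0.0544] [-0.0, 9.82, -0.0]
[0.0198, -0.0013, -0.0518] [-0.0, 9.82, -0.0]
[0.0283, -0.0013, -0.0477] [-0.0, 9.82, -0.0]
[0.036, -0.0013, -0.0422] [-0.0, 9.82, -0.0]
[0.0427, -0.0013, -0.0354] [-0.0, 9.82, -0.0]
```

servo_tool(
  delta_pos=[
    [-0.026, -0.002, -0.049],
    [-0.018, -0.002, -0.052],
    [-0.008, -0.002, -0.055],
    [0.001, -0.002, -0.055],
    [0.01, -0.002, -0.054],
  ],
  dr=[
    [0, 9.8, 0],
    [0, 9.8, 0],
    [0, 9.8, 0],
    [0, 9.8, 0],
    [0, 9.8, 0],
  ],
  grip=[0, 0, 0, 0, 0],
)

```text
t: 5.28
tool_pos: [0.4511, -0.0393, 0.2841]
tool_rot: [-1.501, 0.521, -0.537]
contact_force: [1.1, -0.6, -1.7]
opening: 0.0112
```

```bash
python3 plan.py .39 -.25 .28 13 4
```

```text
turn total deg [-0.55 38.27  0.3 ] yaw now 51.27
tool-frame total [ 0.0842  0.0033 -0.2026]
[0.021, 0.0008, -0.0507] [-0.14, 9.57, 0.08]
[0.0292, 0.0009, -0.0464] [-0.14, 9.57, 0.08]
[0.0365, 0.001, -0.041] [-0.14, 9.57, 0.08]
[0.0428, 0.001, -0.0343] [-0.14, 9.57, 0.08]
```

servo_tool(
  delta_pos=[
    [0.021, 0, -0.05],
    [0.029, 0, -0.046],
    [0.036, 0.0, -0.041],
    [0.043, 0, -0.034],
    [0, 0, 0],
  ],
  dr=[
    [0, 9.6, 0],
    [0, 9.6, 0],
    [0, 9.6, 0],
    [0, 9.6, 0],
    [0, 0, 0],
  ],
  grip=[0, 0, 0, 0, 0],
)

```text
t: 5.9
tool_pos: [0.3838, -0.2569, 0.2862]
tool_rot: [-1.287, 1.05, -1.075]
contact_force: [0.1, 0.4, -1.3]
opening: 0.0119
```

```bash
python3 st.py
python3 - <<'E'
from h import *
import pickle
o=ctrl.get_obs();C=cam('wrist');img=ctrl.get_image('wrist')
pickle.dump((o,C,img),open('w3.pkl','wb')); save('w3.png',img)
for l in ['casting_stand','seat_strip','back_pads','wedge','thumb_left']:
    for m in ctrl.masks_of('wrist',l)[:3]: print(l,round(m['score'],2),m['extent'])
E
```

```text
5.9 [ 0.3838 -0.2569  0.2862] F [ 0.1  0.4 -1.3] T [0.04 0.04 0.  ] op 0.0119
[[ 0.1947  0.0163  0.9807]
 [-0.9808 -0.0032  0.1948]
 [ 0.0063 -0.9999  0.0154]]
casting_stand 0.88 [350.9, 155.8, 475.6, 300.7]
seat_strip 0.62 [421.6, 227.1, 428.7, 250.3]
back_pads 0.89 [417.9, 195.6, 466.8, 294.7]
wedge 0.91 [393.1, 190.3, 448.8, 314.1]
wedge 0.6 [425.9, 193.1, 439.6, 239.5]
thumb_left 0.74 [351.8, 160.9, 473.4, 300.6]
thumb_left 0.44 [389.5, 189.7, 453.2, 312.2]
```

View pics/w3.png

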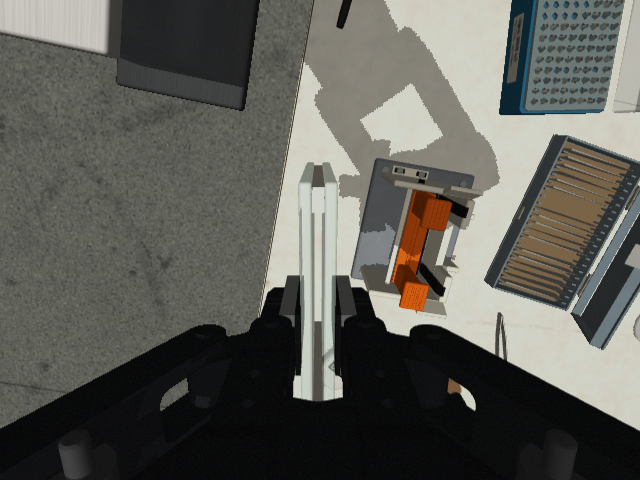

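The stand is at (352–475, 156–315), turned about 11° in the image. The wedge's thumb pads are at (435,212) and (413,297), and the held glass at u≈318 stays clear of it. I'll zoom in.

Run:
```python
from h import *
import pickle
o,C,img=pickle.load(open('w3.pkl','rb'))
save('w3z.png',cv2.resize(img[150:325,340:490],None,fx=4,fy=3.4,interpolation=cv2.INTER_CUBIC))
a=at_z(C,437,212,.115);b=at_z(C,414,297,.115);print(a,b,np.linalg.norm(a-b),np.degrees(np.arctan2(*(a-b)[1::-1])))
a=at_z(C,377,158,.0);b=at_z(C,352,277,.0);print(a,b,np.linalg.norm(a-b),np.degrees(np.arctan2(*(a-b)[1::-1])))
```

```text
[ 0.48470041 -0.23572722  0.115     ] [ 0.48615655 -0.3140147   0.115     ] 0.07830102972897321 91.06557594375504
[ 0.44644861 -0.20683557  0.        ] [ 0.45020482 -0.34980891  0.        ] 0.14302267133850996 91.50493506261493
```

View pics/w3z.png

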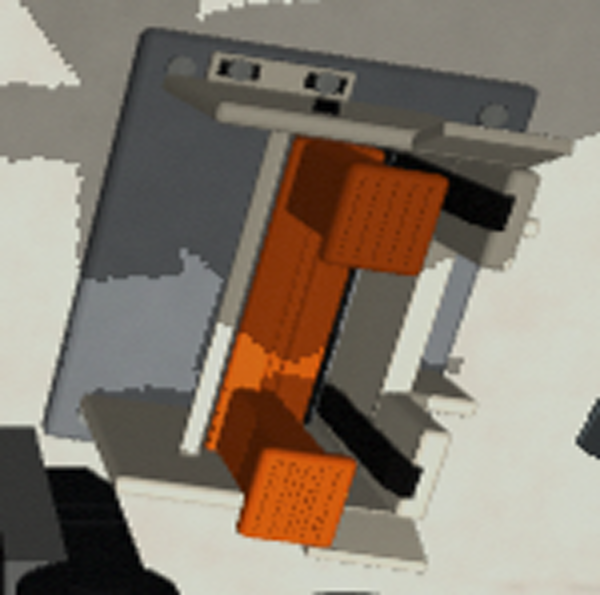

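```bash
cat >> h.py <<'E'
def tri(c1,p1,c2,p2):
    A=[];b=[]
    for c,p in((c1,p1),(c2,p2)):
        d=ray(c,*p);P=np.eye(3)-np.outer(d,d);A.append(P);b.append(P@c['eye'])
    return np.linalg.lstsq(np.vstack(A),np.hstack(b),rcond=None)[0]
E
python3 - <<'E'
from h import *
import pickle
o,C,img=pickle.load(open('w3.pkl','rb'))
f=lambda a,b:(340+a/4-.5,150+b/3.4-.5)
for n,p,z in [('padU1',(515,195),.078),('padU2',(500,232),.078),('padL1',(420,470),.078),('padL2',(405,497),.078),('thU',(386,219),.115),('thL',(297,497),.115),
 ('f1',(143,30),.0),('f2',(535,92),.0),('f3',(45,435),.0)]:
    print(n,at_z(C,*f(*p),z).round(4), at_z(C,*f(*p),z+.01).round(4))
E
python3 plan.py .575 -.27 .29 1.3 5
```

```text
padU1 [ 0.5263 -0.2309  0.078 ] [ 0.5217 -0.2297  0.088 ]
padU2 [ 0.526  -0.2416  0.078 ] [ 0.5213 -0.2401  0.088 ]
padL1 [ 0.5278 -0.3138  0.078 ] [ 0.5231 -0.3102  0.088 ]
padL2 [ 0.5265 -0.3228  0.078 ] [ 0.5218 -0.3189  0.088 ]
thU [ 0.4843 -0.2375  0.115 ] [ 0.4805 -0.2359  0.125 ]
thL [ 0.4856 -0.3128  0.115 ] [ 0.4817 -0.3088  0.125 ]
f1 [ 0.4446 -0.2076  0.    ] [ 0.4428 -0.2072  0.01  ]
f2 [ 0.5577 -0.2058  0.    ] [ 0.5532 -0.2055  0.01  ]
f3 [ 0.4488 -0.3507  0.    ] [ 0.4469 -0.3468  0.01  ]
turn total deg [-0.94 10.44  0.25] yaw now 11.74
tool-frame total [ 0.0551 -0.0008  0.1819]
[0.011, -0.0002, 0.0364] [-0.19, 2.09, 0.05]
[0.0097, -0.0003, 0.0368] [-0.19, 2.09, 0.05]
[0.0083, -0.0004, 0.0371] [-0.19, 2.09, 0.05]
[0.007, -0.0005, 0.0374] [-0.19, 2.09, 0.05]
[0.0056, -0.0007, 0.0376] [-0.19, 2.09, 0.05]
```

Back pad face is at x≈0.5265, stand centre y≈-0.276 and yaw≈1.3°. I'll take a second view from the far side to check.

servo_tool(
  delta_pos=[
    [0.011, 0, 0.036],
    [0.01, 0, 0.037],
    [0.008, 0.0, 0.037],
    [0.007, 0, 0.037],
    [0.006, 0, 0.036],
  ],
  dr=[
    [-0.2, 2.1, 0],
    [-0.2, 2.1, 0],
    [-0.2, 2.1, 0],
    [-0.2, 2.1, 0],
    [-0.2, 2.1, 0],
  ],
  grip=[0, 0, 0, 0, 0],
)

```text
t: 6.82
tool_pos: [0.5798, -0.2639, 0.289]
tool_rot: [-1.226, 1.186, -1.195]
contact_force: [-0.6, -0.2, -0.2]
opening: 0.0114
```

servo_tool(
  delta_pos=[
    [0, 0, 0],
  ],
  dr=[
    [0, 0, 0],
  ],
  grip=[0],
)

```text
t: 6.95
tool_pos: [0.5818, -0.2622, 0.288]
tool_rot: [-1.228, 1.185, -1.191]
contact_force: [-0.5, 0.2, -1.4]
opening: 0.0116
```

```bash
python3 st.py
python3 - <<'E'
from h import *
import pickle
o=ctrl.get_obs();C=cam('wrist');img=ctrl.get_image('wrist')
pickle.dump((o,C,img),open('w4.pkl','wb')); save('w4.png',img)
E
```

```text
6.95 [ 0.5818 -0.2622  0.288 ] F [-0.5  0.2 -1.4] T [ 0.02  0.07 -0.03] op 0.0116
[[ 3.030e-02 -5.000e-04  9.995e-01]
 [-9.995e-01 -5.400e-03  3.030e-02]
 [ 5.400e-03 -1.000e+00 -7.000e-04]]
```

View pics/w4.png

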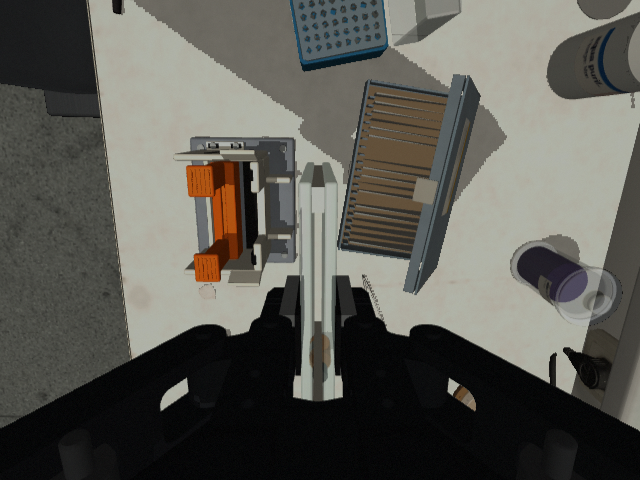

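Run:
```python
from h import *
import pickle
o,C,img=pickle.load(open('w4.pkl','rb'))
save('w4z.png',cv2.resize(img[130:295,170:305],None,fx=5,fy=3.6,interpolation=cv2.INTER_CUBIC))
g=img[155:300,295:345]; save('w4g.png',cv2.resize(g,None,fx=6,fy=4,interpolation=cv2.INTER_CUBIC))
```

```text
(no output)
```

View pics/w4z.png

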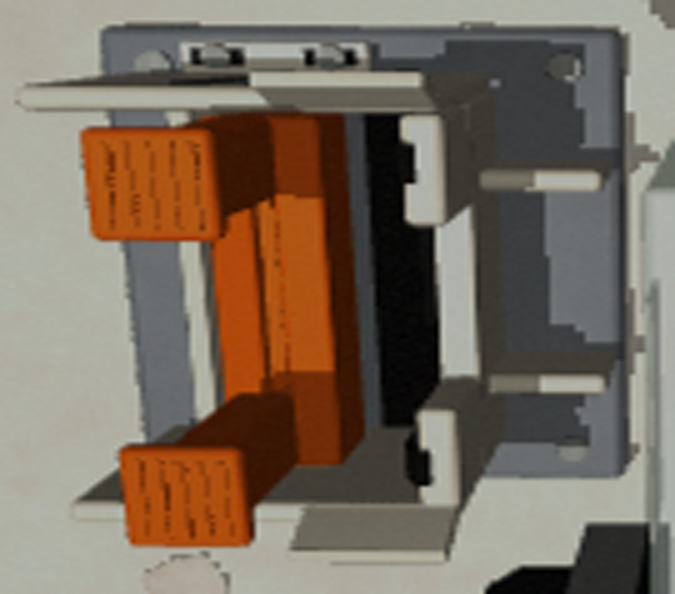

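View pics/w4g.png

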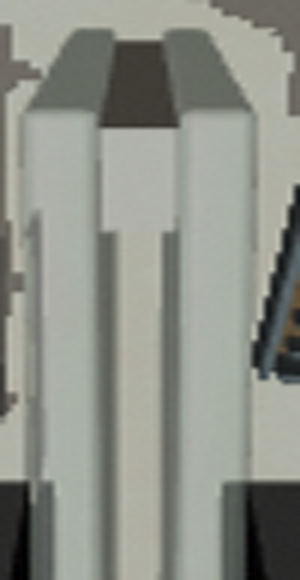

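Run:
```python
from h import *
import pickle
_,C3,_=pickle.load(open('w3.pkl','rb'));o,C4,_=pickle.load(open('w4.pkl','rb'))
f3=lambda a,b:(340+a/4-.5,150+b/3.4-.5)
f4=lambda a,b:(170+a/5-.5,130+b/3.6-.5)
for n,a,b,z in [('thU',(386,219),(155,184),.115),('thL',(297,497),(188,497),.115),('padU',(507,213),(400,163),.078),('padL',(412,483),(406,460),.078)]:
    print(n,tri(C3,f3(*a),C4,f4(*b)).round(4),'w3',at_z(C3,*f3(*a),z).round(4),'w4',at_z(C4,*f4(*b),z).round(4))
# side plates inner top edges w4
for n,p in [('sideU',(250,105)),('sideL',(180,505)),('strip_top',(400,115)),('strip_bot',(398,425)),('foot1',(103,30)),('foot2',(622,32)),('foot3',(622,473))]:
    print(n,[at_z(C4,*f4(*p),z).round(4).tolist() for z in (.0,.014,.095)])
# held glass: top edge near end
Rt=R.from_rotvec(o['tool_rot']).as_matrix()
for zz in (.018,):
  P=o['tool_pos']+Rt@np.array([0,-zz,0]); 
  for a,b in [(140,115)]:
    u,v=295+a/6-.5,155+b/4-.5
    q=at_z(C4,u,v,P[2]); print('glass end tool',(Rt.T@(q-o['tool_pos'])).round(4))
```

```text
thU [ 0.4856 -0.238   0.1117] w3 [ 0.4843 -0.2375  0.115 ] w4 [ 0.4867 -0.2375  0.115 ]
thL [ 0.4871 -0.3144  0.1112] w3 [ 0.4856 -0.3128  0.115 ] w4 [ 0.4882 -0.3129  0.115 ]
padU [ 0.5216 -0.2349  0.0873] w3 [ 0.526  -0.2361  0.078 ] w4 [ 0.52   -0.2361  0.078 ]
padL [ 0.5215 -0.3127  0.0893] w3 [ 0.527  -0.3182  0.078 ] w4 [ 0.5196 -0.3155  0.078 ]
sideU [[0.4731, -0.2289, 0.0], [0.4768, -0.2277, 0.014], [0.4977, -0.2211, 0.095]]
sideL [[0.4509, -0.3609, 0.0], [0.4553, -0.3553, 0.014], [0.4805, -0.323, 0.095]]
strip_top [[0.5063, -0.2309, 0.0], [0.5088, -0.2297, 0.014], [0.5232, -0.2227, 0.095]]
strip_bot [[0.5038, -0.3313, 0.0], [0.5064, -0.3267, 0.014], [0.5214, -0.3001, 0.095]]
foot1 [[0.442, -0.2075, 0.0], [0.4467, -0.207, 0.014], [0.4736, -0.2046, 0.095]]
foot2 [[0.5552, -0.2047, 0.0], [0.556, -0.2043, 0.014], [0.561, -0.2024, 0.095]]
foot3 [[0.557, -0.3464, 0.0], [0.5578, -0.3413, 0.014], [0.5624, -0.3118, 0.095]]
glass end tool [-0.0519 -0.0183  0.001 ]
```

The two views disagree on the pad face: x≈0.526 from w3 (probably the back of the pad's top surface) against 0.520 from w4. I'll take a third, steeper view.

```bash
python3 plan.py .475 -.27 .25 1.3 3
```

```text
turn total deg [0.05 0.42 0.31] yaw now 1.72
tool-frame total [ 0.0044  0.0383 -0.106 ]
[0.0015, 0.0128, -0.0353] [0.02, 0.14, 0.1]
[0.0016, 0.0128, -0.0353] [0.02, 0.14, 0.1]
[0.0017, 0.0127, -0.0353] [0.02, 0.14, 0.1]
```

servo_tool(
  delta_pos=[
    [0.002, 0.012, -0.035],
    [0.002, 0.012, -0.035],
    [0.002, 0.01, -0.035],
    [0, 0, 0],
    [0, 0, 0],
  ],
  dr=[
    [0, 0.1, 0.1],
    [0, 0.1, 0.1],
    [0, 0.1, 0.1],
    [0, 0, 0],
    [0, 0, 0],
  ],
  grip=[0, 0, 0, 0, 0],
)

```text
t: 7.62
tool_pos: [0.4715, -0.2677, 0.2542]
tool_rot: [-1.225, 1.186, -1.187]
contact_force: [1.1, 0.0, -1.1]
opening: 0.0114
```

```bash
python3 st.py
python3 - <<'E'
from h import *
import pickle
o=ctrl.get_obs();C=cam('wrist');img=ctrl.get_image('wrist')
pickle.dump((o,C,img),open('w5.pkl','wb')); save('w5.png',img); save('w5z.png',cv2.resize(img[120:320,280:440],None,fx=4.8,fy=3,interpolation=cv2.INTER_CUBIC))
E
```

```text
7.625 [ 0.4715 -0.2677  0.2542] F [ 1.1  0.  -1.1] T [ 0.05 -0.02  0.02] op 0.0114
[[ 3.120e-02 -1.000e-04  9.995e-01]
 [-9.995e-01 -1.400e-03  3.120e-02]
 [ 1.400e-03 -1.000e+00 -2.000e-04]]
```

View pics/w5z.png

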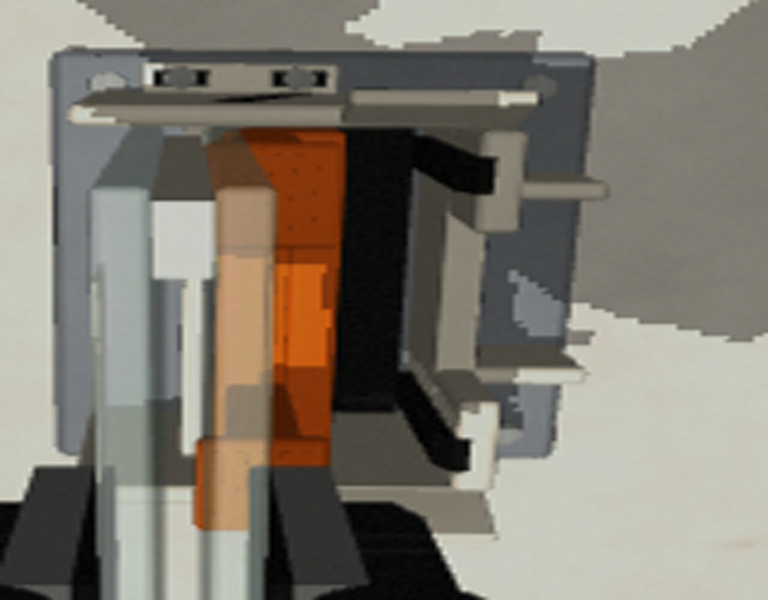

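View pics/w5.png

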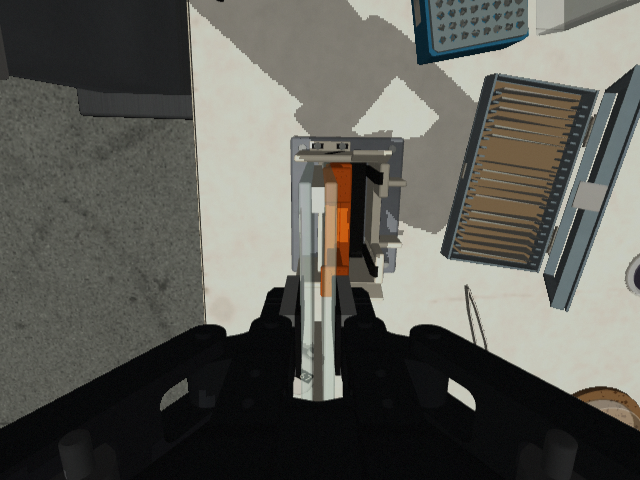

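Run:
```python
from h import *
import pickle
o,C,_=pickle.load(open('w5.pkl','rb'))
f=lambda a,b:(280+a/4.8-.5,120+b/3-.5)
for n,p,z in [('padU top',(465,192),.078),('padL top',(437,469),.078),('padU bot',(413,170),.018),('padL bot',(398,375),.018),
  ('stripU R',(412,135),.014),('stripU L',(347,135),.014),('stripL R',(393,410),.014),('stripL L',(332,410),.014),('sideU in',(300,123),.095),('sideL',(400,488),.095)]:
    print(n,at_z(C,*f(*p),z).round(4))
Rt=R.from_rotvec(o['tool_rot']).as_matrix()
u,v=280+183/4.8-.5,120+189/3-.5
print('glass end',(Rt.T@(at_z(C,u,v,o['tool_pos'][2]+.018)-o['tool_pos'])).round(4))
save('w5y.png',cv2.resize(_[150:280,340:415],None,fx=8,fy=4.6,interpolation=cv2.INTER_CUBIC))
```

```text
padU top [ 0.5201 -0.2408  0.078 ]
padL top [ 0.5209 -0.3224  0.078 ]
padU bot [ 0.5188 -0.2418  0.018 ]
padL bot [ 0.5201 -0.312   0.018 ]
stripU R [ 0.5184 -0.2308  0.014 ]
stripU L [ 0.5051 -0.2312  0.014 ]
stripL R [ 0.5204 -0.326   0.014 ]
stripL L [ 0.507  -0.3264  0.014 ]
sideU in [ 0.4897 -0.2218  0.095 ]
sideL [ 0.512  -0.3215  0.095 ]
glass end [-0.0521 -0.0181  0.0009]
```

View pics/w5y.png

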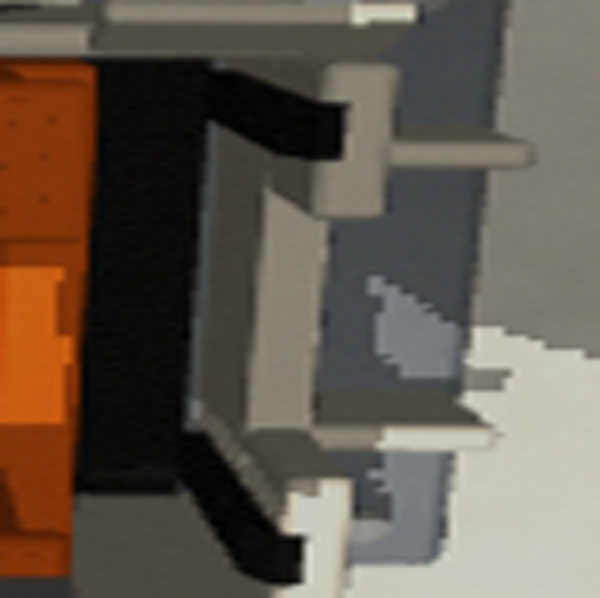

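The pad face comes out at x≈0.520, giving the slot centre at about (0.512, -0.2755). The held glass is centred at tool x≈-0.002. I'll align above the slot.

```bash
python3 plan.py .512 -.2775 .19 1.3 3
```

```text
turn total deg [0.04 0.5  0.07] yaw now 1.8
tool-frame total [0.011  0.0641 0.0401]
[0.0037, 0.0214, 0.0134] [0.01, 0.17, 0.02]
[0.0036, 0.0214, 0.0134] [0.01, 0.17, 0.02]
[0.0036, 0.0214, 0.0134] [0.01, 0.17, 0.02]
```

servo_tool(
  delta_pos=[
    [0.004, 0.01, 0.02],
    [0.004, 0.02, 0.017],
    [0.003, 0.02, 0.003],
    [0, 0.01, 0],
    [0, 0, 0],
  ],
  dr=[
    [0, 0.2, 0],
    [0, 0.2, 0],
    [0, 0.1, 0],
    [0, 0, 0],
    [0, 0, 0],
  ],
  grip=[0, 0, 0, 0, 0],
)

```text
t: 8.3
tool_pos: [0.5157, -0.2776, 0.1946]
tool_rot: [-1.222, 1.187, -1.194]
contact_force: [-0.5, 0.8, -0.3]
opening: 0.0115
```

```bash
python3 st.py;  python3 plan.py .512 -.2775 .17 1.3 1
```

```text
8.3 [ 0.5157 -0.2776  0.1946] F [-0.5  0.8 -0.3] T [ 0.05 -0.01  0.02] op 0.0115
[[ 0.0258  0.0026  0.9997]
 [-0.9997 -0.0037  0.0258]
 [ 0.0038 -1.      0.0025]]
turn total deg [-0.14  0.18  0.22] yaw now 1.48
tool-frame total [-0.0003  0.0246 -0.0037]
[-0.0003, 0.0246, -0.0037] [-0.14, 0.18, 0.22]
```

servo_tool(
  delta_pos=[
    [0, 0.015, -0.004],
    [0, 0.008, 0],
    [0, 0, 0],
  ],
  dr=[
    [-0.1, 0.2, 0.2],
    [0, 0, 0],
    [0, 0, 0],
  ],
  grip=[0, 0, 0],
)

```text
t: 8.68
tool_pos: [0.5111, -0.278, 0.1712]
tool_rot: [-1.219, 1.191, -1.195]
contact_force: [0.8, -0.6, -1.3]
opening: 0.0114
```

```bash
python3 st.py;  python3 plan.py .512 -.2775 .165 1.3 1
python3 - <<'E'
from h import *
import pickle
C=cam('wrist');img=ctrl.get_image('wrist');save('w6.png',img[60:420,150:500])
im=ctrl.get_image('side');save('s6.png',cv2.resize(im[250:400,300:450],None,fx=4,fy=4,interpolation=cv2.INTER_CUBIC))
E
```

```text
8.675 [ 0.5111 -0.278   0.1712] F [ 0.8 -0.6 -1.3] T [ 0.01  0.02 -0.03] op 0.0114
[[ 0.0217  0.0018  0.9998]
 [-0.9998 -0.001   0.0217]
 [ 0.0011 -1.      0.0018]]
turn total deg [-0.1  -0.06  0.06] yaw now 1.24
tool-frame total [-0.0005  0.0062  0.0009]
[-0.0005, 0.0062, 0.0009] [-0.1, -0.06, 0.06]
```

View pics/w6.png

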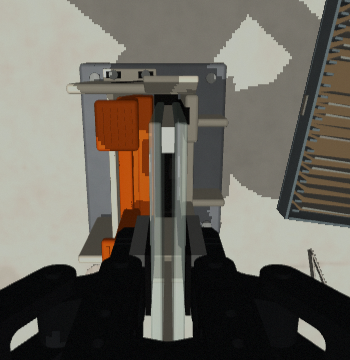

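View pics/s6.png

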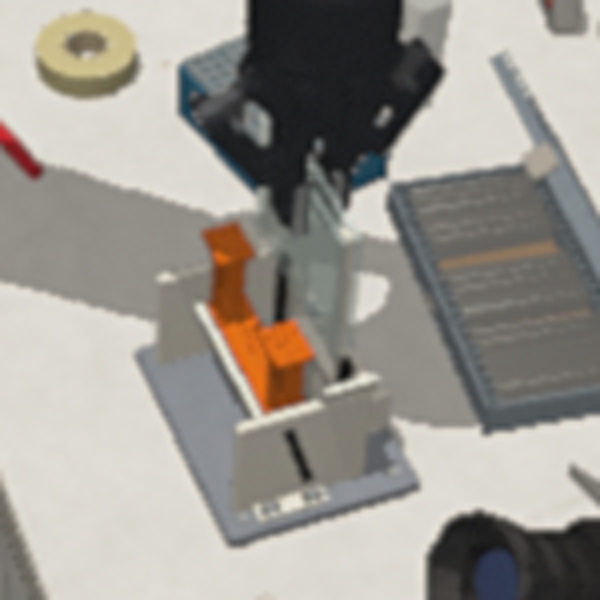

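Views show the glass aligned over the slot. I'll descend in small steps and watch the force.

servo_tool(
  delta_pos=[
    [0, 0.008, 0.001],
    [0, 0.01, -0.0005],
    [0, 0.008, -0.0005],
  ],
  dr=[
    [0, 0, 0],
    [0, 0, 0],
    [0, 0, 0],
  ],
  grip=[0, 0, 0],
)

```text
t: 9.15
tool_pos: [0.5126, -0.2789, 0.1462]
tool_rot: [-1.218, 1.187, -1.198]
contact_force: [-0.5, 0.3, -2.5]
opening: 0.0115
```

```bash
python3 st.py;  python3 plan.py .512 -.2775 .12 1.3 1
```

```text
9.15 [ 0.5126 -0.2789  0.1462] F [-0.5  0.3 -2.5] T [0.03 0.   0.03] op 0.0115
[[ 0.0218  0.0054  0.9997]
 [-0.9998 -0.0036  0.0219]
 [ 0.0037 -1.      0.0054]]
turn total deg [-0.31 -0.05  0.21] yaw now 1.25
tool-frame total [-0.0015  0.0262 -0.0007]
[-0.0015, 0.0262, -0.0007] [-0.31, -0.05, 0.21]
```

servo_tool(
  delta_pos=[
    [-0.001, 0.006, -0.0008],
    [-0.0007, 0.008, -0.0005],
    [-0.0005, 0.006, -0.0005],
  ],
  dr=[
    [-0.35, 0, 0.2],
    [-0.1, 0, 0.1],
    [-0.1, 0, 0.1],
  ],
  grip=[0, 0, 0],
)

```text
t: 9.52
tool_pos: [0.5103, -0.2763, 0.124]
tool_rot: [-1.221, 1.2, -1.187]
contact_force: [-0.1, 0.6, -1.6]
opening: 0.0111
```

```bash
python3 st.py;  python3 plan.py .512 -.2775 .11 1.3 1
```

```text
9.525 [ 0.5103 -0.2763  0.124 ] F [-0.1  0.6 -1.6] T [ 0.03 -0.   -0.02] op 0.0111
[[ 0.0219 -0.0061  0.9997]
 [-0.9997  0.0044  0.0219]
 [-0.0046 -1.     -0.006 ]]
turn total deg [ 0.34 -0.04 -0.26] yaw now 1.26
tool-frame total [0.0013 0.0139 0.0018]
[0.0013, 0.0139, 0.0018] [0.34, -0.04, -0.26]
```

servo_tool(
  delta_pos=[
    [0.001, 0.002, 0.001],
    [0, 0.005, 0],
    [0, 0.005, 0],
  ],
  dr=[
    [0.3, 0, -0.2],
    [0, 0, 0],
    [0, 0, 0],
  ],
  grip=[0, 0, 0],
)

```text
t: 9.9
tool_pos: [0.5114, -0.2774, 0.1113]
tool_rot: [-1.219, 1.193, -1.193]
contact_force: [-0.1, -0.6, -1.9]
opening: 0.0117
```

```bash
python3 st.py;  python3 plan.py .512 -.2775 .1 1.3 1
python3 - <<'E'
from h import *
img=ctrl.get_image('wrist');save('w7.png',cv2.resize(img[120:330,220:400],None,fx=4,fy=2.8,interpolation=cv2.INTER_CUBIC))
E
```

```text
9.9 [ 0.5114 -0.2774  0.1113] F [-0.1 -0.6 -1.9] T [-0.   -0.02  0.03] op 0.0117
[[ 2.190e-02 -1.000e-04  9.998e-01]
 [-9.998e-01  6.000e-04  2.190e-02]
 [-7.000e-04 -1.000e+00 -1.000e-04]]
turn total deg [ 0.01 -0.04 -0.04] yaw now 1.26
tool-frame total [0.0001 0.0113 0.0006]
[0.0001, 0.0113, 0.0006] [0.01, -0.04, -0.04]
```

View pics/w7.png

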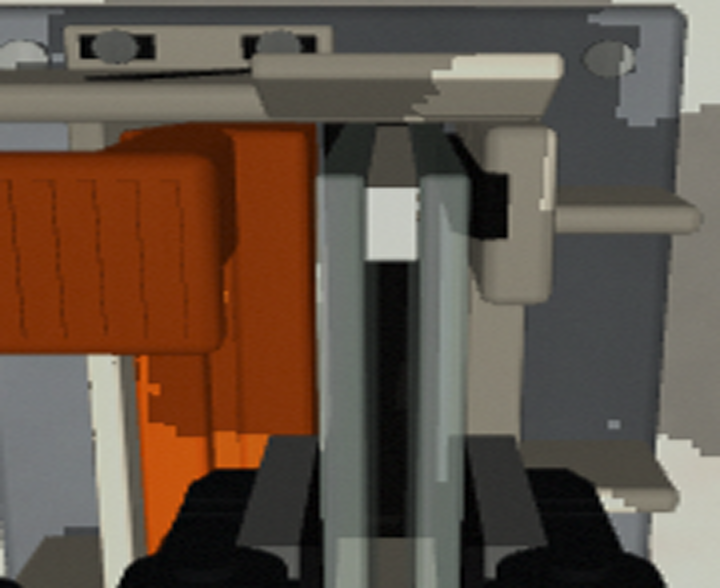

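The glass is between the wedge and the pads, with no contact yet.

servo_tool(
  delta_pos=[
    [0, 0.006, 0.0003],
    [0, 0.006, 0],
    [0, 0.005, 0],
    [0, 0.003, 0],
  ],
  dr=[
    [0, 0, 0],
    [0, 0, 0],
    [-0.1, 0, 0.1],
    [0, 0, 0],
  ],
  grip=[0, 0, 0, 0],
)

```text
t: 10.45
tool_pos: [0.5115, -0.2772, 0.0892]
tool_rot: [-1.219, 1.196, -1.19]
contact_force: [0.1, 0.2, -1.0]
opening: 0.0119
```

```bash
python3 st.py;  python3 plan.py .512 -.2775 .08 1.3 1
```

```text
10.45 [ 0.5115 -0.2772  0.0892] F [ 0.1  0.2 -1. ] T [-0.07  0.1   0.01] op 0.0119
[[ 0.0219 -0.0027  0.9998]
 [-0.9998  0.003   0.0219]
 [-0.0031 -1.     -0.0026]]
turn total deg [ 0.15 -0.05 -0.18] yaw now 1.25
tool-frame total [0.0003 0.0092 0.0005]
[0.0003, 0.0092, 0.0005] [0.15, -0.05, -0.18]
```

servo_tool(
  delta_pos=[
    [0, 0.004, 0.0003],
    [0, 0.003, 0],
  ],
  dr=[
    [0.1, 0, -0.15],
    [0, 0, 0],
  ],
  grip=[0, 0],
)

```text
t: 10.7
tool_pos: [0.5118, -0.2773, 0.0818]
tool_rot: [-1.22, 1.194, -1.193]
contact_force: [-0.3, -0.3, -0.4]
opening: 0.0113
```

servo_tool(
  delta_pos=[
    [0, 0.002, 0],
    [0, 0.001, 0],
  ],
  dr=[
    [0, 0, 0],
    [0, 0, 0],
  ],
  grip=[0, 0],
)

```text
t: 10.95
tool_pos: [0.5118, -0.2773, 0.0786]
tool_rot: [-1.22, 1.194, -1.193]
contact_force: [-1.0, -0.1, -0.3]
opening: 0.0116
```

```bash
python3 st.py;  python3 plan.py .512 -.2775 .078 1.3 1
```

```text
10.95 [ 0.5118 -0.2773  0.0786] F [-1.  -0.1 -0.3] T [0.07 0.13 0.04] op 0.0116
[[ 2.190e-02 -8.000e-04  9.998e-01]
 [-9.998e-01  2.000e-04  2.190e-02]
 [-2.000e-04 -1.000e+00 -8.000e-04]]
turn total deg [ 0.04 -0.04 -0.01] yaw now 1.26
tool-frame total [0.0002 0.0006 0.0002]
[0.0002, 0.0006, 0.0002] [0.04, -0.04, -0.01]
```

servo_tool(
  delta_pos=[
    [0, 0.001, 0],
  ],
  dr=[
    [0, 0, 0],
  ],
  grip=[0],
)

```text
t: 11.08
tool_pos: [0.512, -0.2773, 0.078]
tool_rot: [-1.22, 1.194, -1.193]
contact_force: [-1.3, -0.1, 2.2]
opening: 0.0112
```

servo_tool(
  delta_pos=[
    [0, 0.001, 0],
  ],
  dr=[
    [0, 0, 0],
  ],
  grip=[0],
)

```text
t: 11.2
tool_pos: [0.512, -0.2774, 0.0777]
tool_rot: [-1.22, 1.194, -1.192]
contact_force: [-2.3, 1.6, 3.7]
opening: 0.0114
```

The strip pushes back at the expected height (TCP z≈0.078, +3.7 N), so the glass is seated. I'll release it gently.

servo_tool(
  delta_pos=[
    [0, 0, 0],
    [0, 0, 0],
    [0, 0, 0],
    [0, 0, 0],
  ],
  dr=[
    [0, 0, 0],
    [0, 0, 0],
    [0, 0, 0],
    [0, 0, 0],
  ],
  grip=[0.17, 0.2, 0.28, 0.3],
)

```text
t: 11.7
tool_pos: [0.5128, -0.2779, 0.0781]
tool_rot: [-1.219, 1.191, -1.195]
contact_force: [-0.1, 0.5, 0.5]
opening: 0.0258
```

```bash
python3 st.py
python3 - <<'E'
from h import *
img=ctrl.get_image('wrist');save('w8.png',cv2.resize(img[120:330,220:400],None,fx=4,fy=2.8,interpolation=cv2.INTER_CUBIC))
E
```

```text
11.7 [ 0.5128 -0.2779  0.0781] F [-0.1  0.5  0.5] T [-0.01  0.03  0.01] op 0.0258
[[ 0.0219  0.0014  0.9998]
 [-0.9998 -0.0014  0.0219]
 [ 0.0014 -1.      0.0014]]
```

View pics/w8.png

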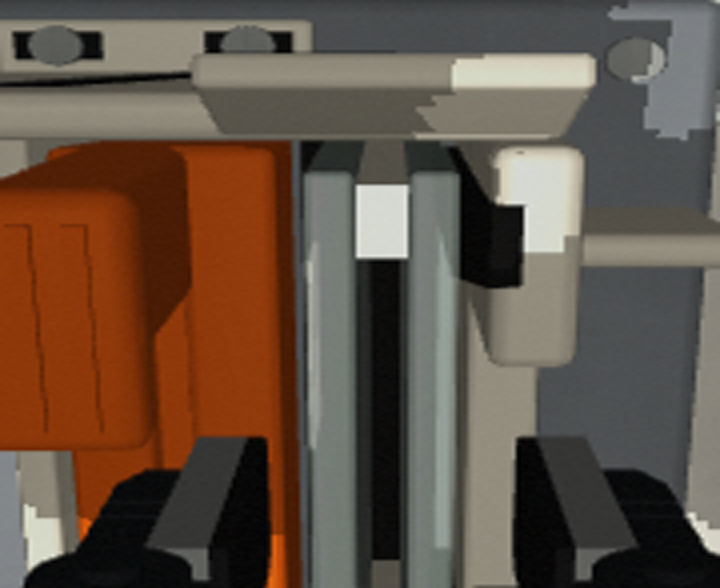

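The glass stands upright in the slot, clear of both fingers. I'll rise and go to the left thumb pad with the fingers shut.

servo_tool(
  delta_pos=[
    [0, -0.01, 0],
    [0, -0.025, 0],
    [0, -0.04, 0],
    [0, -0.03, 0],
  ],
  dr=[
    [0, 0, 0],
    [0, 0, 0],
    [0, 0, 0],
    [0, 0, 0],
  ],
  grip=[0.3, 0.3, 0.3, 0],
)

```text
t: 12.25
tool_pos: [0.5111, -0.2767, 0.1843]
tool_rot: [-1.22, 1.197, -1.19]
contact_force: [-0.5, 0.5, -0.0]
opening: 0.0083
```

```bash
python3 st.py; python3 plan.py .486 -.2375 .16 1.3 2
```

```text
12.25 [ 0.5111 -0.2767  0.1843] F [-0.5  0.5 -0. ] T [ 0.   -0.03 -0.02] op 0.0083
[[ 0.0219 -0.0034  0.9998]
 [-0.9998  0.0021  0.0219]
 [-0.0022 -1.     -0.0034]]
turn total deg [ 0.19 -0.05 -0.13] yaw now 1.25
tool-frame total [-0.0397  0.0244 -0.0242]
[-0.0198, 0.0122, -0.0121] [0.1, -0.02, -0.06]
[-0.0199, 0.0122, -0.0121] [0.1, -0.02, -0.06]
```

servo_tool(
  delta_pos=[
    [-0.02, 0, -0.012],
    [-0.02, 0.01, -0.012],
    [0, 0.01, 0],
    [0, 0, 0],
  ],
  dr=[
    [0.1, 0, -0.1],
    [0, 0, 0],
    [0, 0, 0],
    [0, 0, 0],
  ],
  grip=[0, 0, 0, 0],
)

```text
t: 12.75
tool_pos: [0.4889, -0.239, 0.1716]
tool_rot: [-1.218, 1.183, -1.203]
contact_force: [0.8, 0.1, -0.4]
opening: 0.0
```

```bash
python3 st.py; python3 plan.py .486 -.2375 .135 1.3 2
python3 - <<'E'
from h import *
img=ctrl.get_image('wrist');save('w9.png',img[60:420,150:500])
im=ctrl.get_image('side');save('s9.png',cv2.resize(im[250:400,300:450],None,fx=4,fy=4,interpolation=cv2.INTER_CUBIC))
E
```

```text
12.75 [ 0.4889 -0.239   0.1716] F [ 0.8  0.1 -0.4] T [-0.01  0.03  0.05] op 0.0
[[ 0.0215  0.009   0.9997]
 [-0.9997 -0.0072  0.0215]
 [ 0.0074 -0.9999  0.0089]]
turn total deg [-0.51 -0.07  0.43] yaw now 1.23
tool-frame total [-0.0018  0.0366 -0.0031]
[-0.0009, 0.0183, -0.0016] [-0.25, -0.03, 0.21]
[-0.0008, 0.0183, -0.0015] [-0.25, -0.03, 0.21]
```

View pics/w9.png

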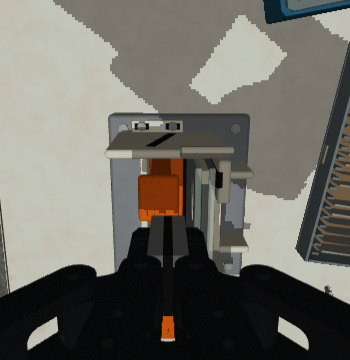

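View pics/s9.png

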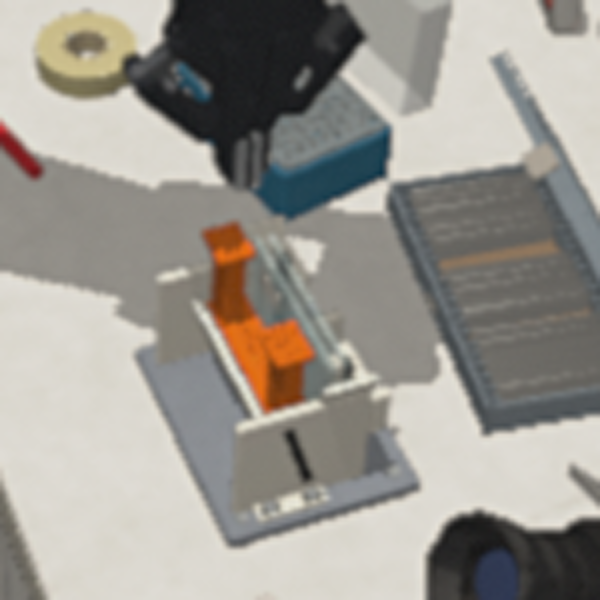

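The glass is well down in the stand and the closed fingers hover over the left pad. I'll descend to it.

servo_tool(
  delta_pos=[
    [-0.002, 0.01, -0.003],
    [0, 0.014, 0],
    [0, 0.006, 0],
    [0, 0, 0],
  ],
  dr=[
    [-0.5, 0, 0.4],
    [-0.1, 0, 0.1],
    [0, 0, 0],
    [0, 0, 0],
  ],
  grip=[0, 0, 0, 0],
)

```text
t: 13.35
tool_pos: [0.4863, -0.2382, 0.1396]
tool_rot: [-1.219, 1.197, -1.192]
contact_force: [-0.8, -1.3, -0.6]
opening: 0.0
```

```bash
python3 st.py; python3 plan.py .486 -.2375 .13 1.3 1
```

```text
13.35 [ 0.4863 -0.2382  0.1396] F [-0.8 -1.3 -0.6] T [ 0.01  0.03 -0.04] op 0.0
[[ 0.0203 -0.0025  0.9998]
 [-0.9998  0.002   0.0203]
 [-0.002  -1.     -0.0025]]
turn total deg [ 0.14 -0.14 -0.12] yaw now 1.16
tool-frame total [-0.0007  0.0096 -0.0003]
[-0.0007, 0.0096, -0.0003] [0.14, -0.14, -0.12]
```

servo_tool(
  delta_pos=[
    [0, 0.004, 0],
    [0, 0.003, 0],
    [0, 0.002, 0],
  ],
  dr=[
    [0, 0, 0],
    [0, 0, 0],
    [0, 0, 0],
  ],
  grip=[0, 0, 0],
)

```text
t: 13.72
tool_pos: [0.4867, -0.2385, 0.1306]
tool_rot: [-1.219, 1.196, -1.192]
contact_force: [-0.4, -0.5, 1.3]
opening: 0.0001
```

servo_tool(
  delta_pos=[
    [0, 0.002, 0],
    [0, 0.002, 0],
  ],
  dr=[
    [0, 0, 0],
    [0, 0, 0],
  ],
  grip=[0, 0],
)

```text
t: 13.98
tool_pos: [0.487, -0.2385, 0.1271]
tool_rot: [-1.218, 1.195, -1.193]
contact_force: [-1.1, 1.3, 2.5]
opening: 0.0
```

servo_tool(
  delta_pos=[
    [0, 0.002, 0.0005],
    [0, 0.002, 0.0005],
  ],
  dr=[
    [0, 0, 0],
    [0, 0, 0],
  ],
  grip=[0, 0],
)

```text
t: 14.22
tool_pos: [0.4881, -0.2385, 0.1237]
tool_rot: [-1.219, 1.195, -1.193]
contact_force: [-0.9, 0.5, 3.2]
opening: -0.0003
```

servo_tool(
  delta_pos=[
    [0, 0.002, 0.0005],
  ],
  dr=[
    [0, 0, 0],
  ],
  grip=[0],
)

```text
t: 14.35
tool_pos: [0.4887, -0.2385, 0.1218]
tool_rot: [-1.219, 1.195, -1.193]
contact_force: [-1.5, 1.2, 2.3]
opening: 0.0001
```

servo_tool(
  delta_pos=[
    [0, 0.0015, 0.0004],
  ],
  dr=[
    [0, 0, 0],
  ],
  grip=[0],
)

```text
t: 14.48
tool_pos: [0.4892, -0.2385, 0.1202]
tool_rot: [-1.219, 1.195, -1.193]
contact_force: [-1.3, 0.7, 3.0]
opening: 0.0002
```

servo_tool(
  delta_pos=[
    [0, 0.0015, 0.0004],
  ],
  dr=[
    [0, 0, 0],
  ],
  grip=[0],
)

```text
t: 14.6
tool_pos: [0.4896, -0.2385, 0.1187]
tool_rot: [-1.219, 1.195, -1.193]
contact_force: [-0.9, 0.7, 3.1]
opening: 0.0
```

servo_tool(
  delta_pos=[
    [0, 0.001, 0.0003],
  ],
  dr=[
    [0, 0, 0],
  ],
  grip=[0],
)

```text
t: 14.72
tool_pos: [0.49, -0.2385, 0.1176]
tool_rot: [-1.219, 1.195, -1.193]
contact_force: [-0.3, 2.1, 2.9]
opening: 0.0001
```

servo_tool(
  delta_pos=[
    [0, 0.001, 0.0003],
  ],
  dr=[
    [0, 0, 0],
  ],
  grip=[0],
)

```text
t: 14.85
tool_pos: [0.4903, -0.2385, 0.1165]
tool_rot: [-1.219, 1.195, -1.193]
contact_force: [-1.5, 1.4, 3.3]
opening: -0.0001
```

servo_tool(
  delta_pos=[
    [0, 0.001, 0.0003],
  ],
  dr=[
    [0, 0, 0],
  ],
  grip=[0],
)

```text
t: 14.98
tool_pos: [0.4906, -0.2384, 0.1154]
tool_rot: [-1.219, 1.195, -1.193]
contact_force: [-0.6, 0.1, 2.8]
opening: -0.0002
```

servo_tool(
  delta_pos=[
    [0, 0.001, 0.0003],
  ],
  dr=[
    [0, 0, 0],
  ],
  grip=[0],
)

```text
t: 15.1
tool_pos: [0.4909, -0.2385, 0.1144]
tool_rot: [-1.219, 1.195, -1.193]
contact_force: [-1.1, 0.8, 2.7]
opening: 0.0
```

servo_tool(
  delta_pos=[
    [0, 0.001, 0.0003],
  ],
  dr=[
    [0, 0, 0],
  ],
  grip=[0],
)

```text
t: 15.22
tool_pos: [0.4913, -0.2385, 0.1133]
tool_rot: [-1.219, 1.195, -1.193]
contact_force: [-0.9, 0.7, 3.6]
opening: -0.0
```

servo_tool(
  delta_pos=[
    [0, 0.001, 0.0003],
  ],
  dr=[
    [0, 0, 0],
  ],
  grip=[0],
)

```text
t: 15.35
tool_pos: [0.4916, -0.2384, 0.1122]
tool_rot: [-1.218, 1.195, -1.193]
contact_force: [-1.4, 2.1, 2.9]
opening: 0.0002
```

servo_tool(
  delta_pos=[
    [0, 0.001, 0.0002],
  ],
  dr=[
    [0, 0, 0],
  ],
  grip=[0],
)

```text
t: 15.48
tool_pos: [0.4918, -0.2385, 0.1115]
tool_rot: [-1.219, 1.195, -1.193]
contact_force: [-4.1, 2.1, 9.0]
opening: -0.0
```

```bash
python3 st.py
python3 - <<'E'
from h import *
img=ctrl.get_image('wrist');save('w10.png',cv2.resize(img[120:420,220:420],None,fx=3,fy=2,interpolation=cv2.INTER_CUBIC))
im=ctrl.get_image('side');save('s10.png',cv2.resize(im[280:400,320:420],None,fx=5,fy=5,interpolation=cv2.INTER_CUBIC))
E
```

```text
15.475 [ 0.4918 -0.2385  0.1115] F [-4.1  2.1  9. ] T [0.37 0.67 0.  ] op -0.0
[[ 2.060e-02 -1.000e-03  9.998e-01]
 [-9.998e-01  1.100e-03  2.060e-02]
 [-1.200e-03 -1.000e+00 -9.000e-04]]
```

View pics/w10.png

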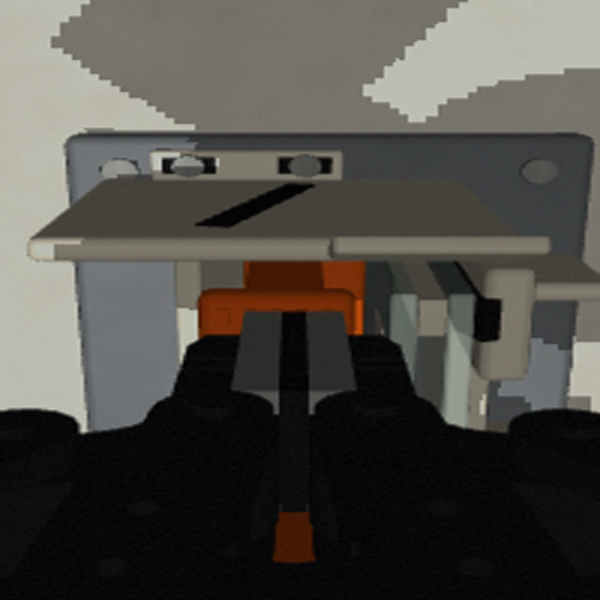

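View pics/s10.png

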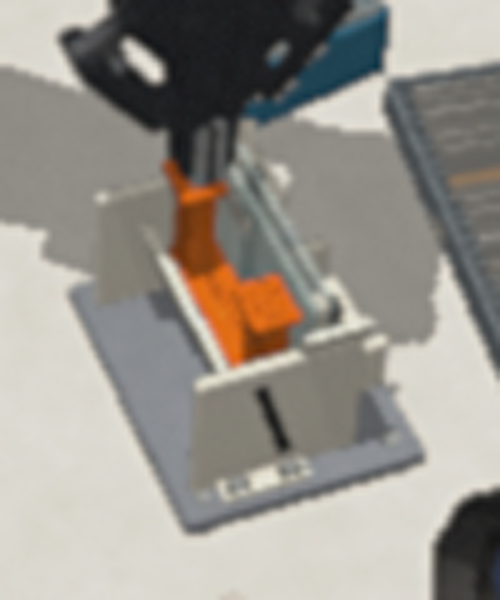

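The push jumped from 3 N to 9 N, so the wedge now bears on the glass. One small step more should reach about 11 N.

servo_tool(
  delta_pos=[
    [0, 0.0005, 0],
  ],
  dr=[
    [0, 0, 0],
  ],
  grip=[0],
)

```text
t: 15.7
tool_pos: [0.4918, -0.2384, 0.1115]
tool_rot: [-1.219, 1.195, -1.193]
contact_force: [-2.6, 1.9, 6.5]
opening: 0.0001
```

servo_tool(
  delta_pos=[
    [0, 0.0009, 0.0001],
  ],
  dr=[
    [0, 0, 0],
  ],
  grip=[0],
)

```text
t: 15.82
tool_pos: [0.4918, -0.2384, 0.1115]
tool_rot: [-1.219, 1.196, -1.192]
contact_force: [-4.8, 2.7, 9.5]
opening: 0.0
```

servo_tool(
  delta_pos=[
    [0, 0.0011, 0.0002],
  ],
  dr=[
    [0, 0, 0],
  ],
  grip=[0],
)

```text
t: 15.95
tool_pos: [0.4918, -0.2385, 0.1115]
tool_rot: [-1.22, 1.197, -1.191]
contact_force: [-5.7, 3.1, 10.5]
opening: -0.0001
```

```bash
for i in 1; do python3 st.py; done
```

```text
15.95 [ 0.4918 -0.2385  0.1115] F [-5.7  3.1 10.5] T [0.55 1.   0.01] op -0.0001
[[ 0.0208 -0.003   0.9998]
 [-0.9998  0.0017  0.0208]
 [-0.0018 -1.     -0.003 ]]
```

The push is 10.5 N down plus 5.7 N back, about 12 N along the wedge, and nothing moves any more. That's enough, so I'll retreat straight up.

servo_tool(
  delta_pos=[
    [0, -0.001, -0.0005],
    [0, -0.005, 0],
    [0, -0.02, 0],
    [0, -0.04, 0],
    [0, -0.04, 0],
  ],
  dr=[
    [0, 0, 0],
    [0, 0, 0],
    [0, 0, 0],
    [0, 0, 0],
    [0, 0, 0],
  ],
  grip=[0, 0, 0, 0, 0],
)

```text
t: 16.58
tool_pos: [0.4898, -0.2376, 0.2174]
tool_rot: [-1.221, 1.203, -1.186]
contact_force: [0.1, -0.7, 0.5]
opening: -0.0001
```

```bash
python3 st.py
python3 - <<'E'
from h import *
import pickle
o=ctrl.get_obs();C=cam('wrist');img=ctrl.get_image('wrist');pickle.dump((o,C,img),open('w11.pkl','wb'))
save('w11.png',cv2.resize(img[100:340,220:420],None,fx=3.5,fy=2.5,interpolation=cv2.INTER_CUBIC))
im=ctrl.get_image('side');save('s11.png',cv2.resize(im[160:400,240:440],None,fx=3,fy=2.5,interpolation=cv2.INTER_CUBIC))
E
```

```text
16.575 [ 0.4898 -0.2376  0.2174] F [ 0.1 -0.7  0.5] T [-0.04 -0.01 -0.05] op -0.0001
[[ 0.0206 -0.0086  0.9998]
 [-0.9998  0.0052  0.0207]
 [-0.0053 -0.9999 -0.0085]]
```

View pics/w11.png

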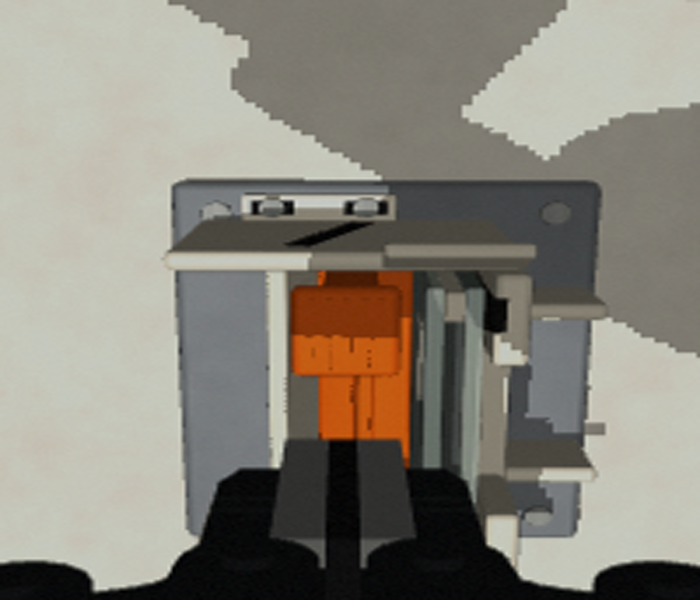

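View pics/s11.png

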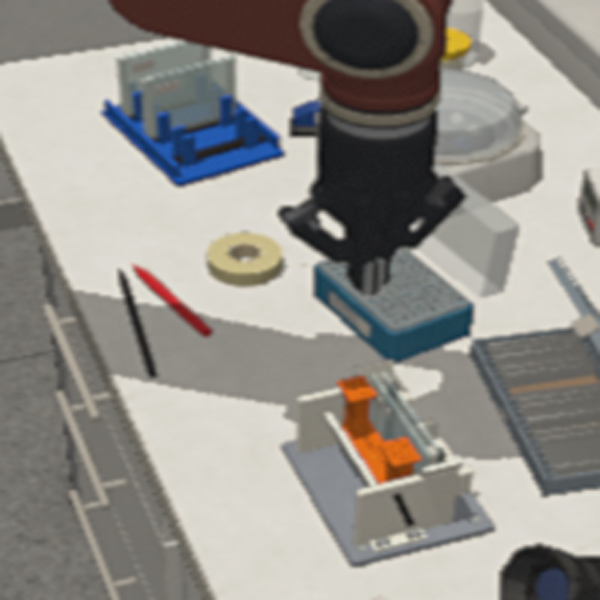

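Run:
```python
from h import *
import pickle
o,C,_=pickle.load(open('w11.pkl','rb'))
f=lambda a,b:(220+a/3.5-.5,100+b/2.5-.5)
for n,p,z in [('front far',(425,290),.0955),('back far',(484,290),.0955),('front near',(422,460),.0955),('back near',(476,460),.0955),('pad front',(484,310),.078),('thumb c',(346,331),.097),('wedge face',(412,285),.061)]:
    print(n,at_z(C,*f(*p),z).round(4))
save('w11y.png',cv2.resize(_[195:300,320:375],None,fx=10,fy=5.5,interpolation=cv2.INTER_CUBIC))
```

```text
front far [ 0.5057 -0.2258  0.0955]
back far [ 0.5174 -0.2256  0.0955]
front near [ 0.5069 -0.2765  0.0955]
back near [ 0.5181 -0.2762  0.0955]
pad front [ 0.5195 -0.2354  0.078 ]
thumb c [ 0.4903 -0.2376  0.097 ]
wedge face [ 0.5048 -0.2318  0.061 ]
```

View pics/w11y.png

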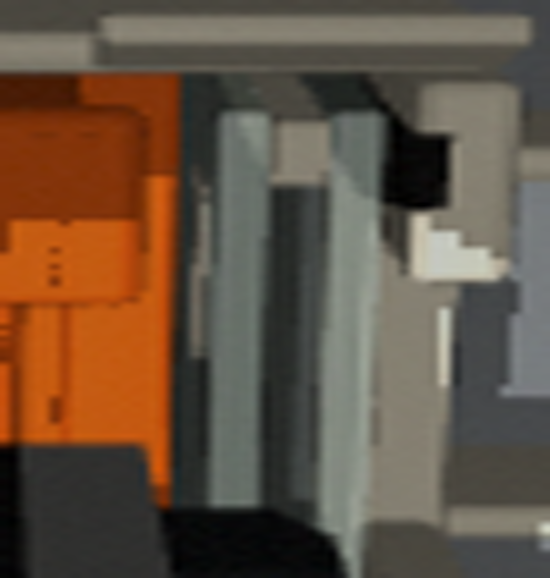

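The wedge stayed down and the other two glasses stand in the rack. But the glass top edge looks 1–2 mm off the pad in this view, so I want another one to check it.

```bash
python3 plan.py .56 -.29 .24 1.3 3
```

```text
turn total deg [-0.05 -0.11  0.07] yaw now 1.19
tool-frame total [ 0.052  -0.017   0.0664]
[0.0173, -0.0057, 0.0221] [-0.02, -0.04, 0.02]
[0.0173, -0.0057, 0.0221] [-0.02, -0.04, 0.02]
[0.0174, -0.0057, 0.0221] [-0.02, -0.04, 0.02]
```

servo_tool(
  delta_pos=[
    [0.017, -0.006, 0.024],
    [0.017, -0.006, 0.024],
    [0.017, -0.006, 0.02],
    [0, 0, 0],
    [0, 0, 0],
  ],
  dr=[
    [0, 0, 0],
    [0, 0, 0],
    [0, 0, 0],
    [0, 0, 0],
    [0, 0, 0],
  ],
  grip=[0, 0, 0, 0, 0],
)

```text
t: 17.3
tool_pos: [0.563, -0.2898, 0.2448]
tool_rot: [-1.219, 1.19, -1.198]
contact_force: [-0.1, -0.2, 0.1]
opening: -0.0002
```

```bash
python3 st.py
python3 - <<'E'
from h import *
import pickle
o=ctrl.get_obs();C=cam('wrist');img=ctrl.get_image('wrist');pickle.dump((o,C,img),open('w12.pkl','wb'))
save('w12.png',img)
save('w12z.png',cv2.resize(img[100:260,190:310],None,fx=6,fy=3.7,interpolation=cv2.INTER_CUBIC))
E
```

```text
17.3 [ 0.563  -0.2898  0.2448] F [-0.1 -0.2  0.1] T [ 0.01 -0.   -0.04] op -0.0002
[[ 0.021   0.0036  0.9998]
 [-0.9998 -0.0029  0.021 ]
 [ 0.003  -1.      0.0035]]
```

View pics/w12.png

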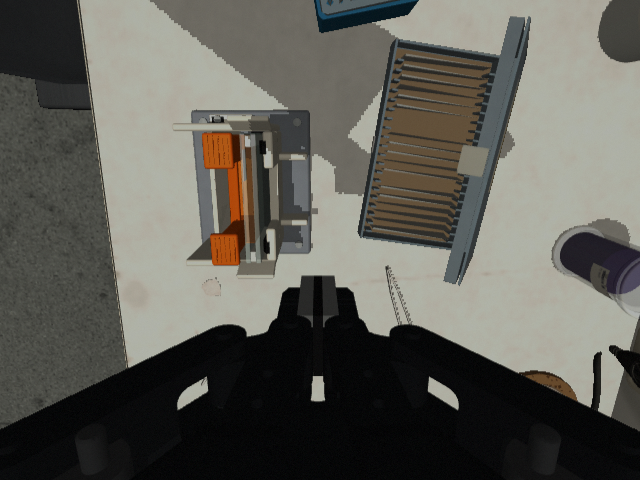

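View pics/w12z.png

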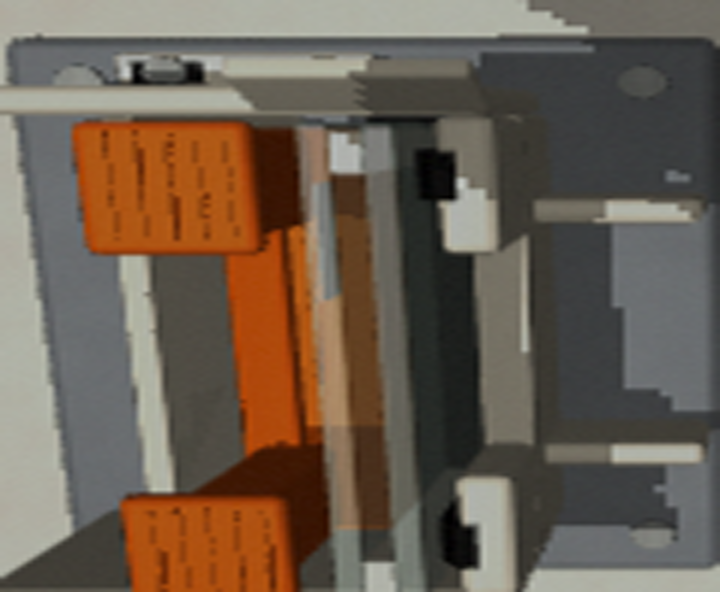

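Run:
```python
from h import *
import pickle
_,C1,_=pickle.load(open('w11.pkl','rb'))
o,C,_=pickle.load(open('w12.pkl','rb'))
f=lambda a,b:(190+a/6-.5,100+b/3.7-.5)
f1=lambda a,b:(220+a/3.5-.5,100+b/2.5-.5)
for n,p,z in [('back far',(395,150),.0955),('front far',(300,130),.0955),('back near',(424,540),.0955),('front near',(333,540),.0955),('padU front',(416,172),.078),('padL front',(444,530),.078)]:
    print(n,at_z(C,*f(*p),z).round(4))
print(tri(C,f(300,130),C1,f1(425,290)),tri(C,f(393,128),C1,f1(484,290)))
# predicted projections for upright glass against pads at face .520 / pad tops
for P in ([.520,-.2255,.0955],[.508,-.2255,.0955],[.520,-.2362,.078],[.518,-.2255,.0955]):
    u,v=proj(C,P)[0];print('w12',((u+.5-190)*6).round(),((v+.5-100)*3.7).round()); u,v=proj(C1,P)[0];print('  w11',((u+.5-220)*3.5).round(),((v+.5-100)*2.5).round())
```

```text
back far [ 0.518  -0.2301  0.0955]
front far [ 0.5066 -0.2265  0.0955]
back near [ 0.5199 -0.3105  0.0955]
front near [ 0.5079 -0.3107  0.0955]
padU front [ 0.5178 -0.235   0.078 ]
padL front [ 0.52   -0.3136  0.078 ]
[ 0.50590571 -0.2265819   0.09200493] [ 0.51756135 -0.225948    0.09372917]
w12 411.0 126.0
  w11 497.0 290.0
w12 311.0 125.0
  w11 437.0 289.0
w12 433.0 178.0
  w11 486.0 313.0
w12 394.0 126.0
  w11 487.0 290.0
```

From this side the glass back edge coincides with the pad face at both ends (0.518/0.518 and 0.520/0.520), so the glass is upright against the pads. The robot is clear, so I'll hand in.

Run:
```python
from h import *
print(ctrl.finish_job()); print(ctrl.get_obs()['t'])
```

```text
the job is handed in; nothing more can be done
None
the job is handed in; nothing more can be done
```

The thick sandwich stands on the rubber strip in the casting stand, held against the back pads by the wedge. I handed the job in at about 17.4 s; no verdict was reported.

- **Finding the thick one:** the sandwich in the rack slot at lowest world y (nearest the stand) showed a wider gap between its plates. Pinching it read 11–12 mm. I did not pinch the other two, which still stand in their slots.
- **Seating:** I lowered it until the strip pushed back with about 4 N, at the same tool height it had in the rack, then released it.
- **Wedge:** I pushed the left thumb pad down about 18.5 mm at roughly 3 N. The force then rose steeply, and I stopped at 10.5 N down (about 12 N along the wedge), with nothing moving any more. The wedge stayed down after I lifted off.

**Last checks:** one view taken after the push suggested the glass top was 1–2 mm short of the pads. A second view from the other side put the glass's back edge level with the pad face at both ends (within 0.2 mm). I took the first as measurement error. The top edge measured 92–94 mm high against the expected 95–96 mm, which is within what this measurement can resolve. I could not measure the force carried by the pads directly.

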